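# Change over the tubes of a dust meter

## Robot

A 6-joint arm with a two-finger parallel gripper is mounted at the origin on the work surface. World frame = base frame: x ahead of the robot, y to its left, z up, the work surface at z = 0. Lengths are in mm, angles in rad, forces in N, time in s.
With the tool pointing down it reaches from about 275 to 1000 mm from the base axis. Payload 8.4 kg.
Tool frame: the origin (TCP) lies between the finger pads; the fingertips stand 25 mm ahead of it and the grasp point (between the pads) lies 6 mm ahead of it; z points along the fingers, y is the line along which they close (so a half turn about z gives the same grasp; the last joint's range is limited). The gripper opens to 85 mm and grips with 20 to 120 N. Pads are 22 mm wide; open, the fingers measure 114 mm over their backs; the gripper's body (76 mm by 85 mm) begins 54 mm behind the grasp point. The pads swing forward as they close: fully open they stand 13 mm farther back than shut.
Start: joints at [1.269, 0.353, 1.633, -0, 1.155, -0.002], TCP at [184.579, 597.125, 256.281] pointing down, gripper open.
Joint ranges: [-2.63, 2.63], [-0.92, 2.1], [0.06, 2.66], [-1.3, 4.44], [0, 2.69], [-3.02, 3.02]. Speed limits (rad/s): [2.22, 2.22, 2.79, 3.14, 3.14, 3.14].

## Interface

Orientations are given as [roll, pitch, yaw] about the fixed x, y, z axes, in that order (R = Rz(yaw) Ry(pitch) Rx(roll)).
In Python, from rig import r, eyes, workorder gives the robot as it stands. The module is installed in compiled form; this text tells all that it offers.
- The arm moves only by the tool step_arm, never from a script. Its argument "moves" is a list of rows, each an object of numbers: "tx", "ty", "tz": the shift along the tool's x, y, z scaled (see below); "ax", "ay", "az": the turn, a rotation vector about the tool's x, y, z scaled (see below). In form: [{"tx": .., "ty": .., "tz": .., "ax": .., "ay": .., "az": ..}, ...]. A call has 1 to 5 rows; each row shifts and turns the commanded pose from where the row before left it, along the tool's axes as they then stand; what a row does not reach is not made up. The controller multiplies each number of a shift by 25 mm and each number of a turn by 90 degrees. A row lasts 1/8 s, in which the tool goes at most 62.5 mm and 10.7 degrees, less where a joint would pass 70% of its speed; a pose out of reach is approached as far as the arm can. A call with a number of a shift or a turn outside -1 to 1 is refused whole. A call with a gripper value outside its range is refused whole. "gripper" is the opening, from 0 (shut) to 1 (fully open), set as the call begins (left out, the last holds). The fingers move at their own pace and stop on an object; "newtons" is the grip in N (left out, the last holds). Time passes only in rows, so rows that do not move let the fingers close. It gives the time, the measured TCP pose, the force, the opening and the grip force at its end, in the units of the state.
- r.sense(): the state, without advancing time (a new reading comes with each control period).
- eyes.grab_frame(name): name is "scene" or "top" or "wrist"; returns (picture, depth): 480x640x3 uint8, red, green, blue; 480x640 float32, mm along the optical axis (not along the pixel's ray), 0 where there is no reading.
- eyes.camera_info(name): a dict with "intrinsics" (3x3 intrinsics, pixels), "k1" (the pictures are not rectified: a ray, as slopes to the right and down, at radius r is drawn at 1 + k1 r^2 times it, then the intrinsics apply), "cam_to_world" (4x4, takes a point from camera to world coordinates). Camera axes: x right, y up, looking along -z (the intrinsics and any distortion apply to the point x, -y, -z); pixel columns grow to the right and rows downward; lengths in mm; the calibration is good to about 2 mm. A picture is of the moment at which its call begins: read the wrist's pose just before it. camera_info takes no time and is no camera call; for the wrist camera it gives the pose at the moment of the call.
- workorder.sign_off(): hands the job in; it is judged then, once.
The state is a dict: "clock": time; "qpos": joint angles; "qvel": joint speeds; "joint_efforts": joint torques, N m; "eef_pos": TCP position; "tcp_rot": TCP orientation; "contact_force": force on the tool from outside, world axes, zero at the start; "wrist_torque": the same for the moment, N m; "opening": opening from 0.0 (shut) to 1.0 (fully open); "grasp_force": force on a finger pad.
Only numpy, scipy, OpenCV 4.12 (cv2) and the standard library are available. Lean on these libraries where they do the work, as an engineer would, in place of code of your own. Each camera call takes 0.05 s, during which the arm holds its last target. There are 200 camera calls.

## Task

Get the dust meter ready and start its test: put the drum latch that was left lying on the broad calibration rack into the blue bin, then take every calibration tube (slim-knobbed cap) out of the aluminium test block and stand it in that rack. Then move every sample tube (plain broad cap) from the narrow transport rack into the test block, all tubes pushed fully home in holes of your choice, and last of all press the start button down and let go; keep the tubes upright, set them in gently and leave everything else on the bench alone.

Things in the scene. Friction and masses are not known exactly. Their poses are not given: they have to be found in the camera images.
- block: aluminium test block of a dust meter, fixed, 80 x 220 x 60 mm high, with one row of four round upright holes along its y axis at y = -82.5, -27.5, +27.5, +82.5 mm; holes 24 mm wide, 45 mm deep, so a seated tube's lower end is 15 mm above the underside. Origin: centre of its underside; z up. A grey control box (90 x 70 x 60 mm) with the start button adjoins its -y end
- samplerack: narrow plywood transport rack, fixed, 220 x 80 x 60 mm high, one row of four holes along its x axis at x = -82.5, -27.5, +27.5, +82.5 mm, each 24 mm wide and 45 mm deep; the sample tubes start here. Origin: centre of its underside
- calrack: broad plywood calibration rack, fixed, 200 x 120 x 60 mm high, one row of three holes along its x axis at x = -60, 0, +60 mm, each 24 mm wide and 45 mm deep; empty at first, the drum latch lying on it (a seated tube's lower end is 15 mm above the underside). It may stand on either side. Origin: centre of its underside
- bin: empty blue open-topped parts bin, fixed, 150 (x) x 200 (y) x 55 mm high outside, walls and floor 5 mm thick, in front of the test block. Origin: centre of its underside
- latch: loose drum latch: a flat steel plate 120 (x) x 34 (y) x 6 mm with a black raised grip bar 80 (x) x 22 (y) x 22 mm along its middle, top 28 mm above the underside, 0.13 to 0.25 kg; pinch the bar across y. Origin: centre of its underside; z up
- start (a joint): travel of the round start button on the control box, m: 0 up, 0.006 fully down; spring, about 5 N
- start_top (a point): centre of the top face of the start button (28 mm wide, about 18 mm above the control box's top); press straight down
- sample0: loose sample tube (may be absent): clear tube 20 mm wide, 85 mm long, closed by a plain broad round black cap 26 mm wide and 30 mm tall (115 mm overall), 60 g. Origin: centre of its lower end; z runs up to the cap. Seated, its lower end is 45 mm below the hole's mouth
- sample1: loose sample tube (may be absent): clear tube 20 mm wide, 85 mm long, closed by a plain broad round black cap 26 mm wide and 30 mm tall (115 mm overall), 60 g. Origin: centre of its lower end; z runs up to the cap. Seated, its lower end is 45 mm below the hole's mouth
- sample2: loose sample tube (may be absent): clear tube 20 mm wide, 85 mm long, closed by a plain broad round black cap 26 mm wide and 30 mm tall (115 mm overall), 60 g. Origin: centre of its lower end; z runs up to the cap. Seated, its lower end is 45 mm below the hole's mouth
- sample3: loose sample tube (may be absent): clear tube 20 mm wide, 85 mm long, closed by a plain broad round black cap 26 mm wide and 30 mm tall (115 mm overall), 60 g. Origin: centre of its lower end; z runs up to the cap. Seated, its lower end is 45 mm below the hole's mouth
- cal0: loose calibration tube (may be absent): clear tube 20 mm wide, 85 mm long, with a stepped black cap: a flange 30 mm wide and 8 mm thick, above it a slim round knob 18 mm wide and 32 mm tall (125 mm overall), 60 g. Origin: centre of its lower end; z runs up to the cap. Seated, its lower end is 45 mm below the hole's mouth
- cal1: loose calibration tube (may be absent): clear tube 20 mm wide, 85 mm long, with a stepped black cap: a flange 30 mm wide and 8 mm thick, above it a slim round knob 18 mm wide and 32 mm tall (125 mm overall), 60 g. Origin: centre of its lower end; z runs up to the cap. Seated, its lower end is 45 mm below the hole's mouth
- cal2: loose calibration tube (may be absent): clear tube 20 mm wide, 85 mm long, with a stepped black cap: a flange 30 mm wide and 8 mm thick, above it a slim round knob 18 mm wide and 32 mm tall (125 mm overall), 60 g. Origin: centre of its lower end; z runs up to the cap. Seated, its lower end is 45 mm below the hole's mouth
- cal3: loose calibration tube (may be absent): clear tube 20 mm wide, 85 mm long, with a stepped black cap: a flange 30 mm wide and 8 mm thick, above it a slim round knob 18 mm wide and 32 mm tall (125 mm overall), 60 g. Origin: centre of its lower end; z runs up to the cap. Seated, its lower end is 45 mm below the hole's mouth
- jar: bystander, to be left alone: small jar, 52 mm wide, 65 mm high
- oilcan: bystander, to be left alone: lubricant can, 48 mm wide, 110 mm high
- carton: bystander, to be left alone: carton, 60 x 90 x 50 mm
- drumgrip: bystander, to be left alone: spare drum handle, 110 mm long, 23 mm high, flat on the table
- flange: bystander, to be left alone: steel flange ring, 100 mm wide, 12 mm high

How it is judged:
By the outcome, as a careful person would: the job done as asked, in the order asked, and still so for the second after the job is handed in, with the robot touching nothing.
Of sample0, sample1, sample2, sample3 only 3 to 4 are there at a start; the rules pass over those that are not, and their reading is None.
Of cal0, cal1, cal2, cal3 only 2 to 3 are there at a start; the rules pass over those that are not, and their reading is None.
At some moment in a run one of latch may be knocked a few centimetres aside while the robot is not near it.
It also fails if it takes over 210 s, if anything falls off the work surface, if the arm or the gripper's body presses on something with over 40 N, if the wrist force passes 120 N, or if a joint passes its speed limit or range.

## Working session

There is one attempt and no reset: what is moved stays moved. The work goes in short steps, Python scripts to look and compute and a tool call to move; the robot and the scene stay as the last step left them, time stands still between calls to the robot, and variables do not carry over. Pictures are saved under pics/ and viewed, at most 14 in all, crops included, and the job is handed in when it is done.

Besides the shell and the picture viewer there is one more tool, called after "Request:" by a JSON object that holds its "op" and its "data". step_arm: Moves the arm, as the interface text tells. Its arguments: {"type":"object","properties":{"moves":{"type":"array","items":{"type":"object","properties":{"tx":{"type":"number"},"ty":{"type":"number"},"tz":{"type":"number"},"ax":{"type":"number"},"ay":{"type":"number"},"az":{"type":"number"}}}},"gripper":{"type":"number"},"newtons":{"type":"number"}},"required":["moves"]}

```bash
mkdir -p pics; cat > h.py <<'E'
import numpy as np, cv2
from rig import r, eyes, workorder
def grab(name, fn=None):
    info=eyes.camera_info(name); p,d=eyes.grab_frame(name)
    if fn: cv2.imwrite('pics/'+fn, p[:,:,::-1])
    np.savez('/tmp/'+name, p=p,d=d,K=info["intrinsics"],k1=info["k1"],T=info["cam_to_world"])
    return p,d,info
def load(name): return np.load('/tmp/'+name+'.npz')
def rays(f,uv):
    K=np.array(f['K']);k1=float(f['k1']);uv=np.atleast_2d(np.array(uv,float))
    return cv2.undistortPoints(uv.reshape(-1,1,2),K,np.array([k1,0,0,0,0.])).reshape(-1,2)
def at_z(f,uv,z):
    T=np.array(f['T']);x=rays(f,uv);d=np.c_[x[:,0],-x[:,1],-np.ones(len(x))]@T[:3,:3].T
    o=T[:3,3];return o+d*((z-o[2])/d[:,2])[:,None]
def cloud(f):
    v,u=np.mgrid[0:480,0:640];x=rays(f,np.c_[u.ravel(),v.ravel()]);d=f['d'].ravel()[:,None]
    T=np.array(f['T']);P=np.c_[x[:,0],-x[:,1],-np.ones(len(x))]*d
    return (P@T[:3,:3].T+T[:3,3]).reshape(480,640,3)
def proj(f,P):
    T=np.array(f['T']);q=(np.atleast_2d(P)-T[:3,3])@T[:3,:3];x=np.c_[q[:,0],-q[:,1]]/-q[:,2:]
    x=x*(1+float(f['k1'])*(x**2).sum(1))[:,None];K=np.array(f['K']);return x*[K[0,0],K[1,1]]+[K[0,2],K[1,2]]
E
python3 - <<'E'
from h import *
print(r.sense())
for n in ('top','scene'):
    p,d,i=grab(n,n+'0.png'); print(n,i)
E
```

```text
{'clock': 0.0, 'qpos': array([ 1.26859189e+00,  3.53678077e-01,  1.63412873e+00, -1.75208661e-05,
        1.15516704e+00, -2.40958995e-03]), 'qvel': array([-9.97042304e-05, -8.17073411e-04,  5.62877117e-04,  1.77927220e-03,
        1.45266996e-03,  3.18902839e-05]), 'joint_efforts': array([-2.04978896e-03, -6.05238390e+01, -3.42066658e+01, -1.93101587e-04,
        9.30500304e-03,  7.08375055e-06]), 'eef_pos': array([184.4605264 , 596.7103016 , 255.54526262]), 'tcp_rot': array([-3.14021143e+00,  1.26912478e-05,  2.84180490e+00]), 'contact_force': array([ 0.40030496, -0.69426714,  0.68785857]), 'wrist_torque': array([ 0.01911141, -0.02081204,  0.01187326]), 'grasp_force': 0.0, 'opening': 0.9988863711166026}
top {'intrinsics': array([[525.23917156,   0.        , 316.8965412 ],
       [  0.        , 525.23917156, 235.66093813],
       [  0.        ,   0.        ,   1.        ]]), 'k1': -0.14483578538361624, 'cam_to_world': array([[-2.32537785e-02,  9.97574517e-01, -6.56075050e-02,
         4.97742529e+02],
       [-9.99373617e-01, -2.14442641e-02,  2.81516786e-02,
        -8.16705380e+01],
       [ 2.66764925e-02,  6.62210425e-02,  9.97448314e-01,
         1.25384128e+03],
       [ 0.00000000e+00,  0.00000000e+00,  0.00000000e+00,
         1.00000000e+00]])}
scene {'intrinsics': array([[556.70912628,   0.        , 319.67567932],
       [  0.        , 556.70912628, 236.19648445],
       [  0.        ,   0.        ,   1.        ]]), 'k1': -0.07218015944511347, 'cam_to_world': array([[-7.75310179e-01, -5.12413458e-01,  3.69224287e-01,
         1.05872714e+03],
       [ 6.31568451e-01, -6.32646425e-01,  4.48196155e-01,
         4.55344911e+02],
       [ 3.92668340e-03,  5.80681452e-01,  8.14121387e-01,
         1.09935930e+03],
       [ 0.00000000e+00,  0.00000000e+00,  0.00000000e+00,
         1.00000000e+00]])}
```

View pics/top0.png

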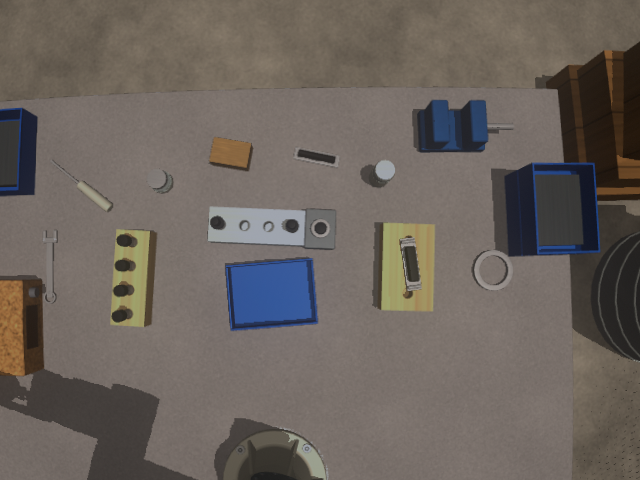

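View pics/scene0.png

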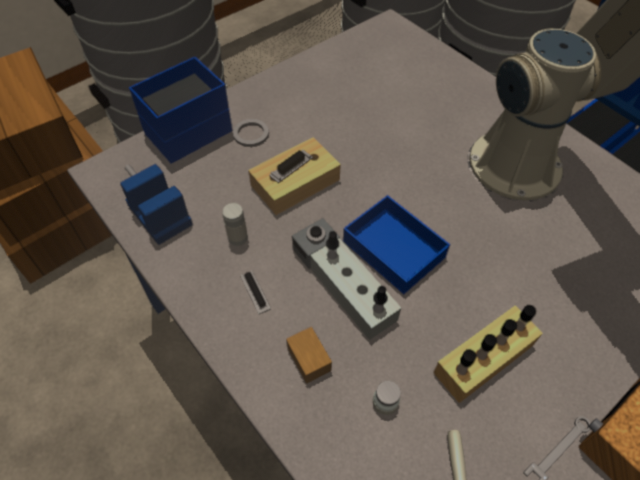

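The top view shows four sample tubes in the left rack (caps at about 124,240 / 122,265 / 120,291 / 119,315). The block has two cal tubes, at (217,223) and (291,226), and holes at (245,226) and (269,226). The button is at (319,229), and the latch lies on the right rack at (410,263). The scene view agrees.

```bash
cat > m.py <<'E'
from h import *
R={'block':((440,720),(-150,160),55,66),'srack':((300,640),(220,400),55,66),'crack':((330,640),(-420,-180),55,66),'bin':((250,560),(-120,170),48,60)}
for n in ('top','scene'):
    f=load(n);C=cloud(f)
    for k,(X,Y,a,b) in R.items():
        m=(C[...,0]>X[0])&(C[...,0]<X[1])&(C[...,1]>Y[0])&(C[...,1]<Y[1])&(C[...,2]>a)&(C[...,2]<b)
        m=cv2.morphologyEx(m.astype(np.uint8),cv2.MORPH_OPEN,np.ones((2,2)))
        nl,L,S,_=cv2.connectedComponentsWithStats(m)
        if nl<2: print(n,k,'none');continue
        l=1+S[1:,4].argmax();P=C[L==l]
        print(n,k,cv2.minAreaRect(P[:,:2].astype(np.float32)),'z',np.median(P[:,2]).round(1),len(P))
    # caps and latch
    for a,b in ((95,150),(64,92)):
        m=(C[...,2]>a)&(C[...,2]<b)&(C[...,0]>280)&(C[...,0]<720)&(abs(C[...,1])<420)
        nl,L,S,_=cv2.connectedComponentsWithStats(m.astype(np.uint8))
        for l in range(1,nl):
            if S[l,4]>25:
                P=C[L==l];t=P[P[:,2]>P[:,2].max()-8]
                print(n,(a,b),'n',S[l,4],'ctr',t.mean(0).round(1),'px',_[l].round(),'zmax',P[:,2].max().round(1), cv2.minAreaRect(P[:,:2].astype(np.float32)))
E
python3 m.py
```

```text
top block ((571.2086791992188, -8.429641723632812), (295.0572509765625, 139.67105102539062), 87.22612762451172) z 59.8 3587
top srack ((452.5816650390625, 149.1171875), (438.5925598144531, 236.06002807617188), 79.9031982421875) z 59.6 2413
top crack ((500.6777648925781, -241.9512481689453), (320.2405700683594, 207.87696838378906), 88.27945709228516) z 60.0 3664
top bin ((511.6917724609375, 43.63422775268555), (34.983280181884766, 112.84806823730469), 21.84874725341797) z 50.4 141
top (95, 150) n 210 ctr [ 709.5 -267.1  110.9] px [384. 174.] zmax 116.3 ((707.0826416015625, -267.6501159667969), (45.72993087768555, 25.50581169128418), 89.87796783447266)
top (95, 150) n 148 ctr [607.8 104.7 139.5] px [217. 222.] zmax 143.7 ((607.9053955078125, 104.32139587402344), (28.485280990600586, 28.140457153320312), 45.63108444213867)
top (95, 150) n 146 ctr [597.5 -58.6 139.8] px [291. 225.] zmax 142.8 ((597.1160278320312, -58.471031188964844), (28.633445739746094, 28.341712951660156), 33.82855987548828)
top (95, 150) n 153 ctr [571.5 309.6 130.3] px [124. 240.] zmax 135.4 ((572.2664184570312, 309
[... 4677 characters left out ...]
28.4888858795166)
scene (64, 92) n 73 ctr [472.3 320.3  87.4] px [501. 339.] zmax 91.6 ((465.99945068359375, 319.8789978027344), (18.020559310913086, 24.350133895874023), 22.019681930541992)
scene (64, 92) n 62 ctr [526.7 315.7  86.5] px [482. 354.] zmax 90.3 ((527.056640625, 315.3475646972656), (10.371517181396484, 18.033357620239258), 7.797000885009766)
scene (64, 92) n 64 ctr [581.  311.1  87.8] px [462. 368.] zmax 91.4 ((579.1030883789062, 312.4661865234375), (10.389347076416016, 19.575721740722656), 26.699111938476562)
scene (64, 92) n 180 ctr [710.  253.1  66.2] px [392. 389.] zmax 70.7 ((708.2166748046875, 252.4188995361328), (23.431060791015625, 44.5063362121582), 0.4862508475780487)
```

Request:
{"op": "step_arm", "data": {"moves": [{"az": 0.101}, {"az": 0.101}, {"az": 0.101}, {"az": 0.101}, {"az": 0.101}]}}

```text
schema error: expected keys tx, ty, tz, ax, ay, az
```

Request:
{"op": "step_arm", "data": {"moves": [{"az": 0.101}, {"az": 0.101}, {"az": 0.101}, {"tx": -1, "ty": 0.4}, {"tx": -1, "ty": 0.4}]}}

```text
schema error: expected keys tx, ty, tz, ax, ay, az
```

Request:
{"op": "step_arm", "data": {"moves": [{"tx": -1, "ty": 0.4}, {"tx": -1, "ty": 0.4}, {"tx": -1, "ty": 0.4}, {"tx": -1, "ty": 0.4}, {"tx": -1, "ty": 0.4}]}}

```text
schema error: expected keys tx, ty, tz, ax, ay, az
```

```bash
sed -i "s/P=C\[L==l\]$/P=C[(L==l)\&M]/; s/m=cv2.morph/M=m.copy();m=cv2.morph/" m.py; python3 m.py | egrep 'block|rack|bin'; python3 - <<'E'
from h import *
s=r.sense();print(s['clock'],s['eef_pos'],s['tcp_rot'],s['qpos'])
p,d,i=grab('wrist','w1.png');print(i)
E
```

```text
top block ((597.3093872070312, -10.017837524414062), (283.0003967285156, 87.37694549560547), 87.22612762451172) z 59.9 3264
top srack ((488.1883850097656, 315.3367919921875), (80.9088363647461, 219.42506408691406), 86.08223724365234) z 59.7 2167
top crack ((499.7135009765625, -322.98565673828125), (120.62781524658203, 199.23199462890625), 86.76823425292969) z 60.1 3397
top bin ((511.7379150390625, 45.126075744628906), (34.84245681762695, 110.53694915771484), 22.564725875854492) z 53.8 78
scene block ((602.9237670898438, -8.940383911132812), (283.59832763671875, 90.82339477539062), 86.42679595947266) z 60.6 3017
scene srack ((492.02789306640625, 317.3679504394531), (78.57996368408203, 223.82736206054688), 85.6798095703125) z 61.0 2592
scene crack ((503.3621826171875, -321.2141418457031), (124.27191162109375, 205.59861755371094), 87.18023681640625) z 61.1 2087
scene bin ((447.9622802734375, -6.57562255859375), (153.10032653808594, 199.60543823242188), 3.4277732372283936) z 53.6 615
0.1 [184.45863145 596.7363457  255.61286651] [-3.14028790e+00  3.83609365e-06  2.84179638e+00] [ 1.26860258e+00  3.53616437e-01  1.63406076e+00 -7.61209358e-06
  1.15522020e+00 -2.39438536e-03]
{'intrinsics': array([[411.73867533,   0.        , 321.93509051],
       [  0.        , 411.73867533, 236.10860774],
       [  0.        ,   0.        ,   1.        ]]), 'k1': 0.028040012183401058, 'cam_to_world': array([[ 2.95467225e-01, -9.16356387e-01, -2.70166785e-01,
         1.15275904e+02],
       [ 9.55351137e-01,  2.82866451e-01,  8.53860365e-02,
         6.18507729e+02],
       [-1.82292028e-03, -2.83332920e-01,  9.59019882e-01,
         3.72112160e+02],
       [ 0.00000000e+00,  0.00000000e+00,  0.00000000e+00,
         1.00000000e+00]])}
```

Request:
{"op": "step_arm", "data": {"moves": [{"tx": 0, "ty": 0, "tz": 0, "ax": 0, "ay": 0, "az": 0.101}, {"tx": 0, "ty": 0, "tz": 0, "ax": 0, "ay": 0, "az": 0.101}, {"tx": 0, "ty": 0, "tz": 0, "ax": 0, "ay": 0, "az": 0.101}, {"tx": 0, "ty": 0, "tz": 0, "ax": 0, "ay": 0, "az": 0.101}, {"tx": 0, "ty": 0, "tz": 0, "ax": 0, "ay": 0, "az": 0.101}]}}

```text
clock: 0.78
eef_pos: [184.5, 596.9, 256.0]
tcp_rot: [-3.141, 0.0, 2.043]
contact_force: [-0.1, 0.4, -0.7]
opening: 1.0
grasp_force: 0.0
```

Request:
{"op": "step_arm", "data": {"moves": [{"tx": 0, "ty": 0, "tz": 0, "ax": 0, "ay": 0, "az": 0.101}, {"tx": 0, "ty": 0, "tz": 0, "ax": 0, "ay": 0, "az": 0.101}, {"tx": 0, "ty": 0, "tz": 0, "ax": 0, "ay": 0, "az": 0.101}, {"tx": -1, "ty": 1, "tz": 0, "ax": 0, "ay": 0, "az": 0}, {"tx": -1, "ty": 1, "tz": 0, "ax": 0, "ay": 0, "az": 0}]}}

```text
clock: 1.4
eef_pos: [234.9, 546.6, 255.9]
tcp_rot: [-3.141, 0.001, 1.574]
contact_force: [0.3, -0.2, -0.3]
opening: 1.004
grasp_force: 0.0
```

Request:
{"op": "step_arm", "data": {"moves": [{"tx": -1, "ty": 1, "tz": 0, "ax": 0, "ay": 0, "az": 0}, {"tx": -1, "ty": 1, "tz": 0, "ax": 0, "ay": 0, "az": 0}, {"tx": -1, "ty": 1, "tz": 0, "ax": 0, "ay": 0, "az": 0}, {"tx": -1, "ty": 1, "tz": 0, "ax": 0, "ay": 0, "az": 0}, {"tx": -1, "ty": 1, "tz": 0, "ax": 0, "ay": 0, "az": 0}]}}

```text
clock: 2.02
eef_pos: [360.5, 421.5, 256.1]
tcp_rot: [-3.141, 0.0, 1.573]
contact_force: [1.1, 0.2, 0.0]
opening: 1.0
grasp_force: 0.0
```

Request:
{"op": "step_arm", "data": {"moves": [{"tx": -1, "ty": 1, "tz": 0, "ax": 0, "ay": 0, "az": 0}, {"tx": -1, "ty": 1, "tz": 0, "ax": 0, "ay": 0, "az": 0}, {"tx": -1, "ty": 1, "tz": 0, "ax": 0, "ay": 0, "az": 0}, {"tx": -1, "ty": 1, "tz": 0, "ax": 0, "ay": 0, "az": 0}, {"tx": -1, "ty": 1, "tz": 0, "ax": 0, "ay": 0, "az": 0}]}}

```text
clock: 2.65
eef_pos: [485.7, 296.7, 256.1]
tcp_rot: [-3.141, 0.0, 1.573]
contact_force: [0.1, 0.9, -0.1]
opening: 0.998
grasp_force: 0.0
```

```bash
python3 - <<'E'
from h import *
s=r.sense();print(s['clock'],s['eef_pos'],s['tcp_rot'],s['qpos'])
p,d,i=grab('wrist','w1.png');np.savez('/tmp/w1',**load('wrist'))
E
```

```text
2.65 [485.74962428 296.70856724 256.12468002] [-3.14133506e+00  1.28879319e-04  1.57257630e+00] [5.45693759e-01 2.67084655e-01 1.75479247e+00 2.55787633e-05
 1.12000265e+00 5.43902658e-01]
```

View pics/w1.png

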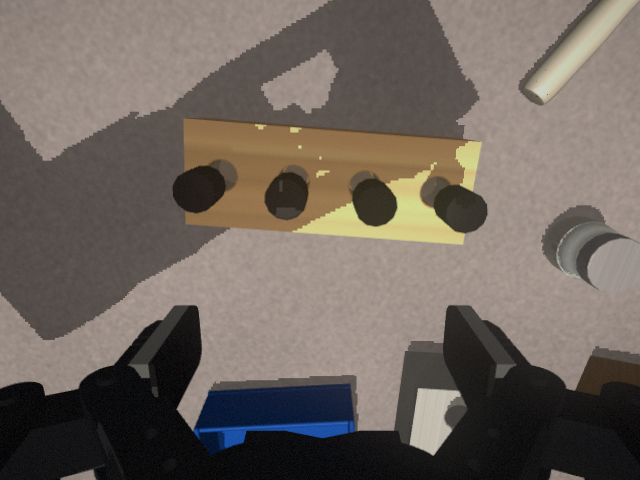

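The wrist view shows the sample rack with its four caps, tops at about (198,190), (286,198), (375,203) and (462,210). Next I measure them with the wrist depth and move on towards the latch.

```bash
cat > caps.py <<'E'
import sys
from h import *
def caps(f,lo=120,hi=150,top=4):
    C=cloud(f);m=(C[...,2]>lo)&(C[...,2]<hi)&(f['d']>0)&(f['d']>150)
    nl,L,S,c=cv2.connectedComponentsWithStats(m.astype(np.uint8));o=[]
    for l in range(1,nl):
        if S[l,4]<150: continue
        q=(L==l);zt=np.percentile(C[q][:,2],90);t=q&(abs(C[...,2]-zt)<2.5)
        ct,_=cv2.findContours(t.astype(np.uint8),cv2.RETR_EXTERNAL,cv2.CHAIN_APPROX_NONE);ct=max(ct,key=len).reshape(-1,2)
        P=at_z(f,ct,zt)[:,:2].astype(np.float32);e=cv2.minEnclosingCircle(P)
        print('px',c[l].round(),'z',zt.round(1),'ctr',C[t].mean(0).round(1),'circ',np.round(e[0],1),'dia',round(2*e[1],1))
if __name__=='__main__': caps(np.load('/tmp/%s.npz'%sys.argv[1]))
E
python3 caps.py w1
```

```text
px [195. 191.] z 129.7 ctr [408.6 324.4 128.8] circ [409.3 324.5] dia 26.2
px [285. 198.] z 129.8 ctr [462.9 320.1 128.9] circ [463.  320.2] dia 25.6
px [375. 205.] z 129.8 ctr [517.6 316.1 128.9] circ [517.6 316.2] dia 25.8
px [464. 211.] z 129.7 ctr [572.3 312.1 128.9] circ [572.1 312.3] dia 26.0
```

Request:
{"op": "step_arm", "data": {"moves": [{"tx": -1, "ty": 0, "tz": 0, "ax": 0, "ay": 0, "az": 0}, {"tx": -1, "ty": 0, "tz": 0, "ax": 0, "ay": 0, "az": 0}, {"tx": -1, "ty": 0.8, "tz": 0, "ax": 0, "ay": 0, "az": 0}, {"tx": -1, "ty": 0.8, "tz": 0, "ax": 0, "ay": 0, "az": 0}, {"tx": -1, "ty": 0.8, "tz": 0, "ax": 0, "ay": 0, "az": 0}]}}

```text
clock: 3.32
eef_pos: [545.7, 172.1, 256.1]
tcp_rot: [-3.141, 0.0, 1.573]
contact_force: [0.3, 1.0, 0.1]
opening: 1.001
grasp_force: 0.0
```

Request:
{"op": "step_arm", "data": {"moves": [{"tx": -1, "ty": 0.8, "tz": 0, "ax": 0, "ay": 0, "az": 0}, {"tx": -1, "ty": 0.8, "tz": 0, "ax": 0, "ay": 0, "az": 0}, {"tx": -1, "ty": 0.4, "tz": 0, "ax": 0, "ay": 0, "az": 0}, {"tx": -1, "ty": 0, "tz": 0, "ax": 0, "ay": 0, "az": 0}, {"tx": -1, "ty": 0, "tz": 0, "ax": 0, "ay": 0, "az": 0}]}}

```text
clock: 3.95
eef_pos: [595.4, 47.1, 255.9]
tcp_rot: [-3.141, 0.0, 1.573]
contact_force: [0.6, 0.3, 0.4]
opening: 0.999
grasp_force: 0.0
```

Request:
{"op": "step_arm", "data": {"moves": [{"tx": -1, "ty": 0, "tz": 0, "ax": 0, "ay": 0, "az": 0}, {"tx": -1, "ty": 0, "tz": 0, "ax": 0, "ay": 0, "az": 0}, {"tx": -0.6, "ty": 0, "tz": 0, "ax": 0, "ay": 0, "az": 0}, {"tx": 0, "ty": 0, "tz": 0, "ax": 0, "ay": 0, "az": 0}, {"tx": 0, "ty": 0, "tz": 0, "ax": 0, "ay": 0, "az": 0}]}}

```text
clock: 4.58
eef_pos: [595.7, -16.5, 256.2]
tcp_rot: [-3.141, -0.0, 1.573]
contact_force: [0.1, 0.7, -0.2]
opening: 1.001
grasp_force: 0.0
```

```bash
python3 - <<'E'
from h import *
s=r.sense();print(s['clock'],s['eef_pos'],s['tcp_rot'],s['qpos'])
p,d,i=grab('wrist','w2.png');np.savez('/tmp/w2',**load('wrist'))
E
python3 caps.py w2
```

```text
4.575 [595.66755443 -16.48497112 256.20585032] [-3.14142871e+00 -3.42134331e-04  1.57268668e+00] [-3.03644392e-02  3.08276748e-01  1.69765569e+00  3.71236605e-04
  1.13583513e+00 -3.24112845e-02]
px [348.  16.] z 139.7 ctr [608.5 104.7 138.8] circ [608.4 105.6] dia 17.5
px [325. 300.] z 139.6 ctr [597.1 -57.8 138.9] circ [597.4 -57.6] dia 18.0
```

View pics/w2.png

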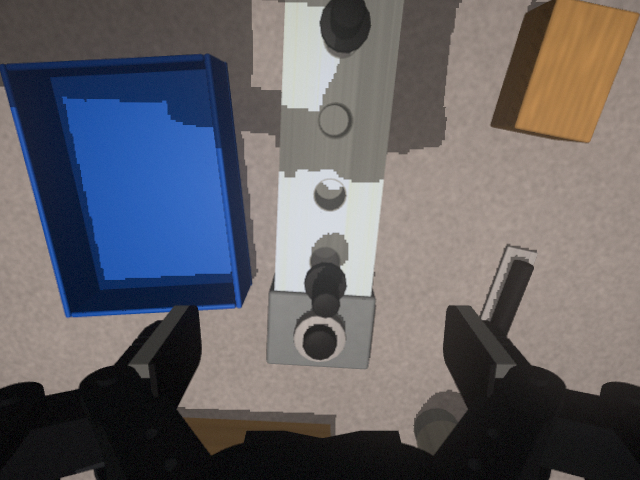

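The wrist view shows cal knobs at (348,16) and (325,300), free block holes at (335,120) and (330,194), and the button at (319,342).

```bash
python3 - <<'E'
from h import *
f=np.load('/tmp/w2.npz');print(at_z(f,[(335,120),(330,194)],60).round(1),at_z(f,[(319,342)],78).round(1));C=cloud(f)
print(C[342,319],C[365,300],C[250,355])
E
```

```text
[[604.6  51.8  60. ]
 [601.4  -2.8  60. ]] [[ 593.  -120.3   78. ]]
[ 593.05210206 -118.19356977   81.4785786 ] [ 576.24148467 -154.97356434   57.83761921] [621.85313922 -48.65645536  58.37891058]
```

Request:
{"op": "step_arm", "data": {"moves": [{"tx": -1, "ty": -0.3, "tz": 0, "ax": 0, "ay": 0, "az": 0}, {"tx": -1, "ty": -0.3, "tz": 0, "ax": 0, "ay": 0, "az": 0}, {"tx": -1, "ty": -0.3, "tz": 0, "ax": 0, "ay": 0, "az": 0}, {"tx": -1, "ty": -0.3, "tz": 0, "ax": 0, "ay": 0, "az": 0}, {"tx": -1, "ty": -0.3, "tz": 0, "ax": 0, "ay": 0, "az": 0}]}}

```text
clock: 5.25
eef_pos: [558.4, -142.1, 256.3]
tcp_rot: [3.141, -0.0, 1.574]
contact_force: [0.3, -0.7, 0.4]
opening: 0.998
grasp_force: 0.0
```

Request:
{"op": "step_arm", "data": {"moves": [{"tx": -1, "ty": -0.3, "tz": 0, "ax": 0, "ay": 0, "az": 0}, {"tx": -1, "ty": -0.3, "tz": 0, "ax": 0, "ay": 0, "az": 0}, {"tx": -1, "ty": -0.3, "tz": 0, "ax": 0, "ay": 0, "az": 0}, {"tx": -1, "ty": -0.3, "tz": 0, "ax": 0, "ay": 0, "az": 0}, {"tx": -1, "ty": -0.3, "tz": 0, "ax": 0, "ay": 0, "az": 0}]}}

```text
clock: 5.88
eef_pos: [521.3, -267.3, 256.3]
tcp_rot: [3.141, -0.0, 1.574]
contact_force: [0.7, -1.1, -0.1]
opening: 0.995
grasp_force: 0.0
```

```bash
python3 - <<'E'
from h import *
s=r.sense();print(s['clock'],s['eef_pos'],s['tcp_rot'],s['qpos'])
p,d,i=grab('wrist','w3.png');np.savez('/tmp/w3',**load('wrist'));f=load('wrist')
C=cloud(f)
for n,a,b in (('bar',82,95),('rack',58,63)):
    m=(C[...,2]>a)&(C[...,2]<b)&(d>150)&(C[...,1]<-190)
    nl,L,S,_=cv2.connectedComponentsWithStats(m.astype(np.uint8));l=1+S[1:,4].argmax();P=C[(L==l)]
    print(n,cv2.minAreaRect(P[:,:2].astype(np.float32)),np.median(P[:,2]),_[l])
E
```

```text
5.875 [ 521.28734001 -267.25817208  256.31914056] [ 3.14141224e+00 -1.23791285e-04  1.57357554e+00] [-4.76412299e-01  2.92437735e-01  1.71952344e+00  2.13478126e-04
  1.12952847e+00 -4.79282666e-01]
bar ((507.0074462890625, -325.91656494140625), (79.99252319335938, 21.721595764160156), 6.05549430847168) 86.70444063159295 [304.07981389 293.27666428]
rack ((501.15777587890625, -321.30950927734375), (121.15433502197266, 200.61212158203125), 86.49649810791016) 59.09295104383335 [298.77141805 266.49439489]
```

View pics/w3.png

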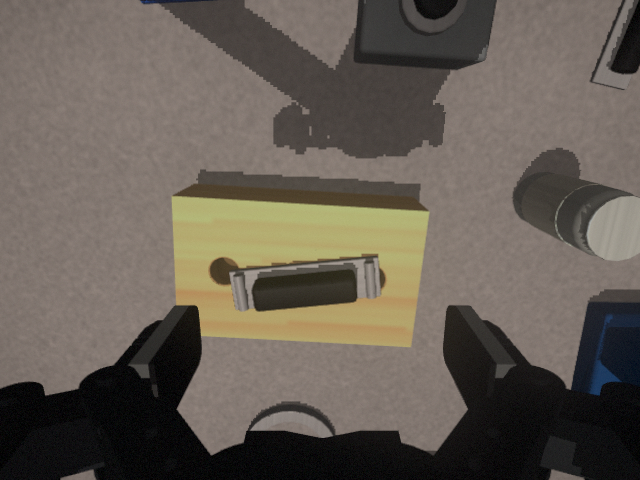

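The latch's bar centre is at about (305,290) px, giving (507,-326) with yaw 0.106. The rack centre is (501,-321) with yaw -0.06.

Request:
{"op": "step_arm", "data": {"moves": [{"tx": -0.78, "ty": -0.19, "tz": 0, "ax": 0, "ay": 0, "az": 0}, {"tx": -0.78, "ty": -0.19, "tz": 0, "ax": 0, "ay": 0, "az": 0}, {"tx": -0.78, "ty": -0.19, "tz": 0, "ax": 0, "ay": 0, "az": 0}, {"tx": 0, "ty": 0, "tz": 0.3, "ax": 0, "ay": 0, "az": 0.104}, {"tx": 0, "ty": 0, "tz": 0.3, "ax": 0, "ay": 0, "az": 0.104}]}}

```text
clock: 6.55
eef_pos: [506.8, -326.8, 241.1]
tcp_rot: [3.141, 0.0, 1.24]
contact_force: [-0.1, -0.2, 0.1]
opening: 0.999
grasp_force: 0.0
```

Request:
{"op": "step_arm", "data": {"moves": [{"tx": 0, "ty": 0, "tz": 0.3, "ax": 0, "ay": 0, "az": 0.104}, {"tx": 0, "ty": 0, "tz": 0.3, "ax": 0, "ay": 0, "az": 0.104}, {"tx": 0, "ty": 0, "tz": 0.3, "ax": 0, "ay": 0, "az": 0.104}, {"tx": 0, "ty": 0, "tz": 0.3, "ax": 0, "ay": 0, "az": 0.104}, {"tx": 0, "ty": 0, "tz": 0.3, "ax": 0, "ay": 0, "az": 0.104}]}}

```text
clock: 7.18
eef_pos: [506.9, -326.5, 203.5]
tcp_rot: [3.142, 0.0, 0.424]
contact_force: [-0.1, -0.8, -0.9]
opening: 0.997
grasp_force: 0.0
```

Request:
{"op": "step_arm", "data": {"moves": [{"tx": 0, "ty": 0, "tz": 0.3, "ax": 0, "ay": 0, "az": 0.104}, {"tx": 0, "ty": 0, "tz": 0.3, "ax": 0, "ay": 0, "az": 0.102}, {"tx": 0, "ty": 0, "tz": 0.8, "ax": 0, "ay": 0, "az": 0}, {"tx": 0, "ty": 0, "tz": 0.6, "ax": 0, "ay": 0, "az": 0}, {"tx": 0, "ty": 0, "tz": 0, "ax": 0, "ay": 0, "az": 0}]}}

```text
clock: 7.8
eef_pos: [506.2, -325.7, 152.5]
tcp_rot: [-3.14, 0.002, 0.105]
contact_force: [0.0, -0.6, -0.4]
opening: 0.998
grasp_force: 0.0
```

```bash
python3 - <<'E'
from h import *
s=r.sense();print(s['clock'],s['eef_pos'],s['tcp_rot'])
p,d,i=grab('wrist','w4.png');f=load('wrist');C=cloud(f)
m=(C[...,2]>82)&(C[...,2]<92)&(d>120)&(abs(C[...,0]-507)<60)&(abs(C[...,1]+326)<30)
P=C[m];print(len(P),cv2.minAreaRect(P[:,:2].astype(np.float32)),np.median(P[:,2]))
E
```

```text
7.8 [ 506.24328301 -325.71358341  152.53248488] [-3.14006723e+00  1.85971869e-03  1.05498218e-01]
7096 ((507.8769226074219, -325.94390869140625), (79.3635482788086, 22.005666732788086), 6.123514652252197) 86.63067291651814
```

Request:
{"op": "step_arm", "data": {"moves": [{"tx": 0, "ty": 0, "tz": 0.8, "ax": 0, "ay": 0, "az": 0}, {"tx": 0, "ty": 0, "tz": 0.8, "ax": 0, "ay": 0, "az": 0}, {"tx": 0, "ty": 0, "tz": 0.5, "ax": 0, "ay": 0, "az": 0}, {"tx": 0, "ty": 0, "tz": 0.2, "ax": 0, "ay": 0, "az": 0}, {"tx": 0, "ty": 0, "tz": 0, "ax": 0, "ay": 0, "az": 0}]}}

```text
clock: 8.48
eef_pos: [507.1, -325.9, 96.5]
tcp_rot: [3.141, -0.0, 0.105]
contact_force: [0.4, 0.3, -0.6]
opening: 0.998
grasp_force: 0.0
```

Request:
{"op": "step_arm", "data": {"moves": [{"tx": 0, "ty": 0, "tz": 0, "ax": 0, "ay": 0, "az": 0}, {"tx": 0, "ty": 0, "tz": 0, "ax": 0, "ay": 0, "az": 0}, {"tx": 0, "ty": 0, "tz": 0, "ax": 0, "ay": 0, "az": 0}, {"tx": 0, "ty": 0, "tz": 0, "ax": 0, "ay": 0, "az": 0}, {"tx": 0, "ty": 0, "tz": 0, "ax": 0, "ay": 0, "az": 0}], "gripper": 0.1, "newtons": 60}}

```text
clock: 9.1
eef_pos: [507.3, -326.0, 96.8]
tcp_rot: [3.141, -0.001, 0.105]
contact_force: [-0.7, 0.6, 5.7]
opening: 0.244
grasp_force: 60.1
```

Request:
{"op": "step_arm", "data": {"moves": [{"tx": 0, "ty": 0, "tz": 0, "ax": 0, "ay": 0, "az": 0}, {"tx": 0, "ty": 0, "tz": 0, "ax": 0, "ay": 0, "az": 0}, {"tx": 0, "ty": 0, "tz": 0, "ax": 0, "ay": 0, "az": 0}, {"tx": 0, "ty": 0, "tz": 0, "ax": 0, "ay": 0, "az": 0}, {"tx": 0, "ty": 0, "tz": 0, "ax": 0, "ay": 0, "az": 0}]}}

```text
clock: 9.72
eef_pos: [507.3, -326.0, 96.8]
tcp_rot: [3.141, -0.001, 0.105]
contact_force: [-0.9, 0.1, 5.4]
opening: 0.242
grasp_force: 60.1
```

Request:
{"op": "step_arm", "data": {"moves": [{"tx": 0, "ty": 0, "tz": -0.5, "ax": 0, "ay": 0, "az": 0}, {"tx": 0, "ty": 0, "tz": -0.8, "ax": 0, "ay": 0, "az": 0}, {"tx": 0, "ty": 0, "tz": -0.8, "ax": 0, "ay": 0, "az": 0}, {"tx": 0, "ty": 0, "tz": -0.8, "ax": 0, "ay": 0, "az": 0}, {"tx": 0, "ty": 0, "tz": -0.8, "ax": 0, "ay": 0, "az": 0}]}}

```text
clock: 10.35
eef_pos: [506.7, -325.7, 189.8]
tcp_rot: [-3.141, 0.0, 0.105]
contact_force: [-0.2, 0.8, -2.4]
opening: 0.242
grasp_force: 59.2
```

Request:
{"op": "step_arm", "data": {"moves": [{"tx": 0, "ty": 0, "tz": 0, "ax": 0, "ay": 0, "az": -0.106}, {"tx": 0, "ty": 0, "tz": 0, "ax": 0, "ay": 0, "az": -0.106}, {"tx": 0, "ty": 0, "tz": 0, "ax": 0, "ay": 0, "az": -0.106}, {"tx": 0, "ty": 0, "tz": 0, "ax": 0, "ay": 0, "az": -0.106}, {"tx": 0, "ty": 0, "tz": 0, "ax": 0, "ay": 0, "az": -0.106}]}}

```text
clock: 10.98
eef_pos: [506.8, -325.7, 189.1]
tcp_rot: [-3.141, 0.0, 0.943]
contact_force: [1.2, 0.8, -2.0]
opening: 0.24
grasp_force: 59.2
```

Request:
{"op": "step_arm", "data": {"moves": [{"tx": 0, "ty": 0, "tz": 0, "ax": 0, "ay": 0, "az": -0.106}, {"tx": 0, "ty": 0, "tz": 0, "ax": 0, "ay": 0, "az": -0.106}, {"tx": 0, "ty": 0, "tz": 0, "ax": 0, "ay": 0, "az": -0.106}, {"tx": 0, "ty": 0, "tz": 0, "ax": 0, "ay": 0, "az": -0.087}, {"tx": 0, "ty": 0, "tz": 0, "ax": 0, "ay": 0, "az": 0}]}}

```text
clock: 11.6
eef_pos: [506.8, -325.7, 189.0]
tcp_rot: [-3.141, -0.0, 1.573]
contact_force: [-0.1, 0.5, -1.4]
opening: 0.238
grasp_force: 59.2
```

Request:
{"op": "step_arm", "data": {"moves": [{"tx": 0.98, "ty": -0.19, "tz": 0, "ax": 0, "ay": 0, "az": 0}, {"tx": 0.98, "ty": -0.19, "tz": 0, "ax": 0, "ay": 0, "az": 0}, {"tx": 0.98, "ty": -0.19, "tz": 0, "ax": 0, "ay": 0, "az": 0}, {"tx": 0.98, "ty": -0.19, "tz": 0, "ax": 0, "ay": 0, "az": 0}, {"tx": 0.98, "ty": -0.19, "tz": 0, "ax": 0, "ay": 0, "az": 0}]}}

```text
clock: 12.22
eef_pos: [482.5, -201.6, 188.9]
tcp_rot: [3.141, 0.0, 1.574]
contact_force: [-0.3, 0.8, -1.9]
opening: 0.24
grasp_force: 59.2
```

```bash
python3 - <<'E'
from h import *
s=r.sense();print(s['clock'],s['eef_pos'],s['tcp_rot'],s['opening'],s['contact_force'])
p,d,i=grab('wrist','w5.png');np.savez('/tmp/w5',**load('wrist'))
f=load('wrist');C=cloud(f);m=(C[...,2]>50)&(C[...,2]<58)&(C[...,0]<540)&(C[...,0]>300)&(abs(C[...,1])<160)&(d>150)
print(cv2.minAreaRect(C[m][:,:2].astype(np.float32)),m.sum(),C[m].min(0),C[m].max(0))
E
```

```text
12.225 [ 482.47403364 -201.60618407  188.92897099] [3.14138615e+00 5.17451913e-05 1.57407619e+00] 0.23992134616869593 [-0.33676184  0.84295476 -1.86947616]
((450.88250732421875, -88.14053344726562), (150.00245666503906, 40.321224212646484), 2.212855815887451) 3844 [ 375.24469494 -110.96730199   50.00077523] [526.46391811 -69.78208357  56.55147579]
```

View pics/w5.png

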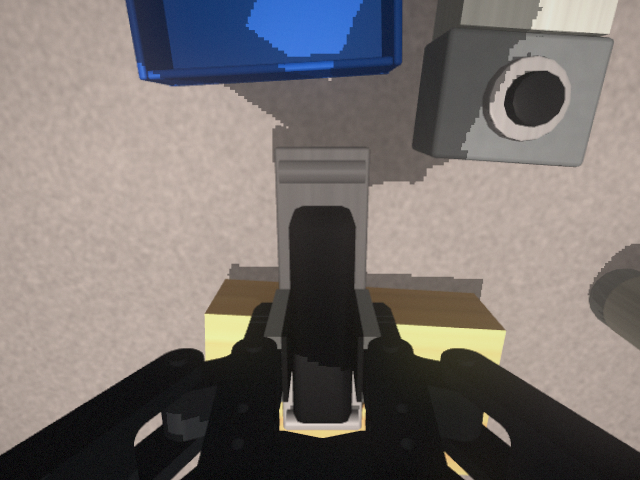

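The wrist view shows the latch level in the grip. The bin's near edge is at (270,75) px and the button is at (535,98).

Request:
{"op": "step_arm", "data": {"moves": [{"tx": 0.97, "ty": -0.17, "tz": 0, "ax": 0, "ay": 0, "az": 0}, {"tx": 0.97, "ty": -0.17, "tz": 0, "ax": 0, "ay": 0, "az": 0}, {"tx": 0.97, "ty": -0.17, "tz": 0, "ax": 0, "ay": 0, "az": 0}, {"tx": 0.97, "ty": -0.17, "tz": 0, "ax": 0, "ay": 0, "az": 0}, {"tx": 0.97, "ty": -0.17, "tz": 0, "ax": 0, "ay": 0, "az": 0}]}}

```text
clock: 12.9
eef_pos: [460.8, -80.8, 188.9]
tcp_rot: [3.141, 0.0, 1.574]
contact_force: [-0.4, 0.3, -2.8]
opening: 0.241
grasp_force: 59.2
```

Request:
{"op": "step_arm", "data": {"moves": [{"tx": 0.97, "ty": -0.17, "tz": 0, "ax": 0, "ay": 0, "az": 0}, {"tx": 0.97, "ty": -0.17, "tz": 0, "ax": 0, "ay": 0, "az": 0}, {"tx": 0.97, "ty": -0.17, "tz": 0, "ax": 0, "ay": 0, "az": 0}, {"tx": 0, "ty": 0, "tz": 0.8, "ax": 0, "ay": 0, "az": 0}, {"tx": 0, "ty": 0, "tz": 0.8, "ax": 0, "ay": 0, "az": 0}]}}

```text
clock: 13.52
eef_pos: [448.1, -8.6, 148.8]
tcp_rot: [3.14, 0.0, 1.575]
contact_force: [0.8, -0.2, -2.2]
opening: 0.242
grasp_force: 59.2
```

Request:
{"op": "step_arm", "data": {"moves": [{"tx": 0, "ty": 0, "tz": 0.9, "ax": 0, "ay": 0, "az": 0}, {"tx": 0, "ty": 0, "tz": 0.9, "ax": 0, "ay": 0, "az": 0}, {"tx": 0, "ty": 0, "tz": 0.9, "ax": 0, "ay": 0, "az": 0}, {"tx": 0, "ty": 0, "tz": 0.8, "ax": 0, "ay": 0, "az": 0}, {"tx": 0, "ty": 0, "tz": 0.3, "ax": 0, "ay": 0, "az": 0}]}}

```text
clock: 14.15
eef_pos: [447.5, -9.0, 53.1]
tcp_rot: [-3.14, 0.0, 1.574]
contact_force: [-0.8, -0.0, -2.6]
opening: 0.241
grasp_force: 59.2
```

Request:
{"op": "step_arm", "data": {"moves": [{"tx": 0, "ty": 0, "tz": 0.2, "ax": 0, "ay": 0, "az": 0}, {"tx": 0, "ty": 0, "tz": 0.2, "ax": 0, "ay": 0, "az": 0}, {"tx": 0, "ty": 0, "tz": 0, "ax": 0, "ay": 0, "az": 0}]}}

```text
clock: 14.52
eef_pos: [448.3, -9.5, 43.9]
tcp_rot: [3.141, 0.0, 1.574]
contact_force: [0.3, -0.2, -1.8]
opening: 0.243
grasp_force: 59.2
```

Request:
{"op": "step_arm", "data": {"moves": [{"tx": 0, "ty": 0, "tz": 0.08, "ax": 0, "ay": 0, "az": 0}, {"tx": 0, "ty": 0, "tz": 0, "ax": 0, "ay": 0, "az": 0}]}}

```text
clock: 14.78
eef_pos: [448.3, -9.5, 41.9]
tcp_rot: [3.141, 0.0, 1.574]
contact_force: [0.0, 0.4, -2.1]
opening: 0.24
grasp_force: 59.2
```

Request:
{"op": "step_arm", "data": {"moves": [{"tx": 0, "ty": 0, "tz": 0, "ax": 0, "ay": 0, "az": 0}, {"tx": 0, "ty": 0, "tz": 0, "ax": 0, "ay": 0, "az": 0}, {"tx": 0, "ty": 0, "tz": -0.3, "ax": 0, "ay": 0, "az": 0}, {"tx": 0, "ty": 0, "tz": -1, "ax": 0, "ay": 0, "az": 0}, {"tx": 0, "ty": 0, "tz": -1, "ax": 0, "ay": 0, "az": 0}], "gripper": 0.5, "newtons": 30}}

```text
clock: 15.4
eef_pos: [448.0, -9.5, 100.2]
tcp_rot: [-3.141, 0.0, 1.574]
contact_force: [0.4, 0.3, 0.5]
opening: 0.501
grasp_force: 0.0
```

Request:
{"op": "step_arm", "data": {"moves": [{"tx": 0, "ty": 0, "tz": -1, "ax": 0, "ay": 0, "az": 0}, {"tx": 0, "ty": 0, "tz": -1, "ax": 0, "ay": 0, "az": 0}, {"tx": 0, "ty": 0, "tz": -1, "ax": 0, "ay": 0, "az": 0}, {"tx": 0, "ty": 0, "tz": -1, "ax": 0, "ay": 0, "az": 0}, {"tx": 0, "ty": 0, "tz": -1, "ax": 0, "ay": 0, "az": 0}]}}

```text
clock: 16.02
eef_pos: [448.0, -9.5, 225.7]
tcp_rot: [3.141, 0.0, 1.574]
contact_force: [0.2, -0.7, -0.0]
opening: 0.501
grasp_force: 0.0
```

Request:
{"op": "step_arm", "data": {"moves": [{"tx": -0.32, "ty": 1, "tz": 0, "ax": 0, "ay": 0, "az": 0}, {"tx": -0.32, "ty": 1, "tz": 0, "ax": 0, "ay": 0, "az": 0}, {"tx": -0.32, "ty": 1, "tz": 0, "ax": 0, "ay": 0, "az": 0}, {"tx": -0.32, "ty": 1, "tz": 0, "ax": 0, "ay": 0, "az": 0}, {"tx": -0.32, "ty": 1, "tz": 0, "ax": 0, "ay": 0, "az": 0}]}}

```text
clock: 16.65
eef_pos: [573.9, -49.4, 224.8]
tcp_rot: [3.141, 0.0, 1.574]
contact_force: [-0.9, 0.0, 0.0]
opening: 0.501
grasp_force: 0.0
```

Request:
{"op": "step_arm", "data": {"moves": [{"tx": -0.32, "ty": 0.96, "tz": 0, "ax": 0, "ay": 0, "az": 0}, {"tx": 0, "ty": 0, "tz": 0, "ax": 0, "ay": 0, "az": 0}]}}

```text
clock: 16.9
eef_pos: [598.3, -57.4, 224.6]
tcp_rot: [3.141, 0.0, 1.574]
contact_force: [-0.3, 0.2, -0.1]
opening: 0.502
grasp_force: 0.0
```

```bash
python3 - <<'E'
from h import *
s=r.sense();print(s['clock'],s['eef_pos'],s['tcp_rot'],s['opening'],s['contact_force'])
p,d,i=grab('wrist','w6.png');np.savez('/tmp/w6',**load('wrist'))
p,d,i=grab('top','t2.png');f=load('top');C=cloud(f)
m=(abs(C[...,0]-448)<60)&(abs(C[...,1]+9)<90)&(C[...,2]>14)&(C[...,2]<48);P=C[m];print(m.sum(),cv2.minAreaRect(P[:,:2].astype(np.float32)),np.median(P[:,2]))
E
python3 caps.py w6
```

```text
16.9 [598.33012743 -57.39977529 224.5986017 ] [3.14081159e+00 1.60993590e-04 1.57370411e+00] 0.5015919911714152 [-0.29759686  0.20970191 -0.11879145]
239 ((452.5301513671875, -24.969505310058594), (31.357988357543945, 144.9895477294922), 5.493592262268066) 30.769105410083284
px [321. 256.] z 139.6 ctr [597.2 -58.  138.9] circ [597.2 -57.7] dia 17.8
```

View pics/w6.png

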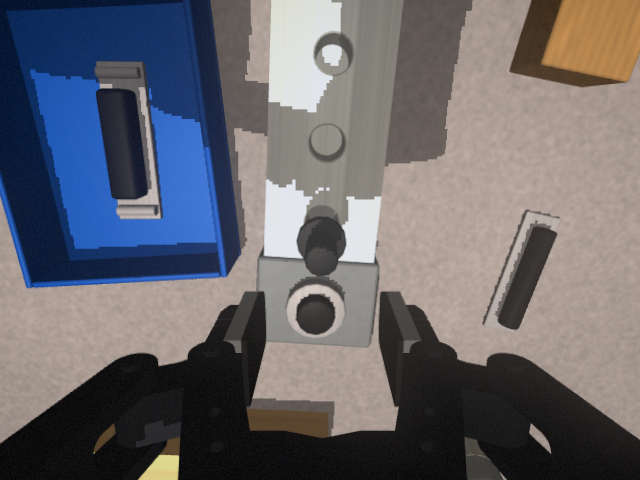

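The latch lies flat in the bin. The cal knob at (321,256) px is right below the gripper, so I go down and grip it.

Request:
{"op": "step_arm", "data": {"moves": [{"tx": 0, "ty": -0.04, "tz": 0.9, "ax": 0, "ay": 0, "az": 0}, {"tx": 0, "ty": 0, "tz": 0.9, "ax": 0, "ay": 0, "az": 0}, {"tx": 0, "ty": 0, "tz": 0.9, "ax": 0, "ay": 0, "az": 0}, {"tx": 0, "ty": 0, "tz": 0.8, "ax": 0, "ay": 0, "az": 0}, {"tx": 0, "ty": 0, "tz": 0, "ax": 0, "ay": 0, "az": 0}]}}

```text
clock: 17.62
eef_pos: [594.3, -56.6, 135.8]
tcp_rot: [-3.138, -0.0, 1.574]
contact_force: [-0.5, -0.2, -0.4]
opening: 0.498
grasp_force: 0.0
```

Request:
{"op": "step_arm", "data": {"moves": [{"tx": 0, "ty": 0, "tz": 0, "ax": 0, "ay": 0, "az": 0}, {"tx": 0, "ty": 0, "tz": 0, "ax": 0, "ay": 0, "az": 0}, {"tx": 0, "ty": 0, "tz": 0, "ax": 0, "ay": 0, "az": 0}, {"tx": 0, "ty": 0, "tz": 0, "ax": 0, "ay": 0, "az": 0}], "gripper": 0, "newtons": 30}}

```text
clock: 18.12
eef_pos: [597.1, -57.0, 137.9]
tcp_rot: [3.14, 0.0, 1.574]
contact_force: [-0.4, 0.9, 6.8]
opening: 0.199
grasp_force: 29.9
```

Request:
{"op": "step_arm", "data": {"moves": [{"tx": 0, "ty": 0, "tz": -0.3, "ax": 0, "ay": 0, "az": 0}, {"tx": 0, "ty": 0, "tz": -0.5, "ax": 0, "ay": 0, "az": 0}, {"tx": 0, "ty": 0, "tz": -0.8, "ax": 0, "ay": 0, "az": 0}, {"tx": 0, "ty": 0, "tz": -0.8, "ax": 0, "ay": 0, "az": 0}, {"tx": 0, "ty": 0, "tz": -0.8, "ax": 0, "ay": 0, "az": 0}]}}

```text
clock: 18.75
eef_pos: [596.3, -57.0, 218.2]
tcp_rot: [3.141, 0.0, 1.574]
contact_force: [0.1, 0.2, -0.5]
opening: 0.199
grasp_force: 29.3
```

Request:
{"op": "step_arm", "data": {"moves": [{"tx": -1, "ty": -0.14, "tz": -0.5, "ax": 0, "ay": 0, "az": 0}, {"tx": -1, "ty": -0.14, "tz": -0.3, "ax": 0, "ay": 0, "az": 0}, {"tx": -1, "ty": -0.14, "tz": 0, "ax": 0, "ay": 0, "az": 0}, {"tx": -1, "ty": -0.14, "tz": 0, "ax": 0, "ay": 0, "az": 0}, {"tx": -1, "ty": -0.14, "tz": 0, "ax": 0, "ay": 0, "az": 0}]}}

```text
clock: 19.38
eef_pos: [579.1, -182.9, 237.7]
tcp_rot: [3.141, 0.0, 1.574]
contact_force: [0.3, 0.0, -0.3]
opening: 0.196
grasp_force: 29.3
```

Request:
{"op": "step_arm", "data": {"moves": [{"tx": -1, "ty": -0.14, "tz": 0, "ax": 0, "ay": 0, "az": 0}, {"tx": -1, "ty": -0.14, "tz": 0, "ax": 0, "ay": 0, "az": 0}, {"tx": -1, "ty": -0.14, "tz": 0, "ax": 0, "ay": 0, "az": 0}, {"tx": 0, "ty": 0, "tz": 0, "ax": 0, "ay": 0, "az": 0}]}}

```text
clock: 19.88
eef_pos: [568.8, -258.5, 237.5]
tcp_rot: [3.141, 0.0, 1.572]
contact_force: [-0.1, 0.7, -0.1]
opening: 0.2
grasp_force: 29.3
```

```bash
python3 - <<'E'
from h import *
s=r.sense();print(s['clock'],s['eef_pos'],s['tcp_rot'],s['opening'],s['contact_force'])
p,d,i=grab('wrist','w7.png');np.savez('/tmp/w7',**load('wrist'));f=load('wrist');C=cloud(f)
m=(C[...,2]>57)&(C[...,2]<63)&(d>150)&(C[...,1]<-190)
nl,L,S,_=cv2.connectedComponentsWithStats(m.astype(np.uint8));l=1+S[1:,4].argmax();P=C[(L==l)];print(cv2.minAreaRect(P[:,:2].astype(np.float32)))
f=np.load('/tmp/w3.npz');print(at_z(f,[(222,270)],60))
E
```

```text
19.875 [ 568.7589372  -258.48328924  237.45485671] [3.14109193e+00 4.75122885e-04 1.57220055e+00] 0.20004759440049294 [-0.09302551  0.65056388 -0.13427529]
((482.20904541015625, -320.3608093261719), (121.54291534423828, 163.86985778808594), 86.42255401611328)
[[ 440.0130503  -316.27674591   60.        ]]
```

View pics/w7.png

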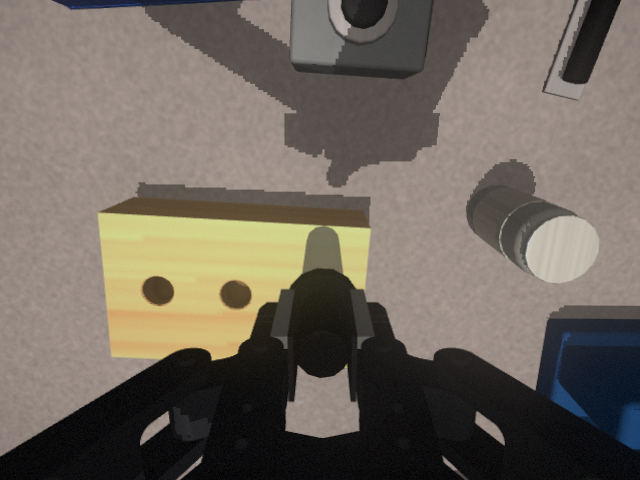

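Rack holes appear at (158,291) and (235,295) px; the held tube is upright and hides the third.

```bash
python3 - <<'E'
from h import *
f=np.load('/tmp/w7.npz');p=f['p'];g=cv2.cvtColor(p,cv2.COLOR_RGB2GRAY)
m=((g<95)).astype(np.uint8);m[:270]=0;m[315:]=0;m[:,:130]=0;m[:,255:]=0
nl,L,S,c=cv2.connectedComponentsWithStats(m)
for l in range(1,nl):
    if S[l,4]>100: print(S[l],c[l],at_z(f,c[l],60).round(1))
print(at_z(f,[(158,291),(235,295)],60).round(1))
E
```

```text
[143 277  31  28 661] [157.70953101 290.08774584] [[ 442.  -316.7   60. ]]
[221 281  30  27 618] [235.20873786 294.52588997] [[ 501.2 -320.5   60. ]]
[[ 442.1 -317.5   60. ]
 [ 501.  -320.9   60. ]]
```

Request:
{"op": "step_arm", "data": {"moves": [{"tx": -0.88, "ty": -0.1, "tz": 0, "ax": 0, "ay": 0, "az": 0}, {"tx": -0.88, "ty": -0.1, "tz": 0.3, "ax": 0, "ay": 0, "az": 0}, {"tx": -0.87, "ty": -0.1, "tz": 0.8, "ax": 0, "ay": 0, "az": 0}, {"tx": 0, "ty": 0, "tz": 0.8, "ax": 0, "ay": 0, "az": 0}, {"tx": 0, "ty": 0, "tz": 0, "ax": 0, "ay": 0, "az": 0}]}}

```text
clock: 20.55
eef_pos: [560.1, -322.2, 186.1]
tcp_rot: [-3.137, -0.003, 1.573]
contact_force: [-0.5, -0.0, -0.3]
opening: 0.198
grasp_force: 29.3
```

Request:
{"op": "step_arm", "data": {"moves": [{"tx": 0, "ty": 0, "tz": 0.2, "ax": 0, "ay": 0, "az": 0}, {"tx": 0, "ty": 0, "tz": 0.2, "ax": 0, "ay": 0, "az": 0}, {"tx": 0, "ty": 0, "tz": 0.2, "ax": 0, "ay": 0, "az": 0}, {"tx": 0, "ty": 0, "tz": 0, "ax": 0, "ay": 0, "az": 0}]}}

```text
clock: 21.05
eef_pos: [561.6, -322.6, 174.0]
tcp_rot: [-3.141, -0.0, 1.574]
contact_force: [-0.4, 0.1, -1.3]
opening: 0.2
grasp_force: 29.3
```

Request:
{"op": "step_arm", "data": {"moves": [{"tx": -0.04, "ty": -0.02, "tz": 0.3, "ax": 0, "ay": 0, "az": 0}, {"tx": 0, "ty": 0, "tz": 0.3, "ax": 0, "ay": 0, "az": 0}, {"tx": 0, "ty": 0, "tz": 0.3, "ax": 0, "ay": 0, "az": 0}, {"tx": 0, "ty": 0, "tz": 0.3, "ax": 0, "ay": 0, "az": 0}, {"tx": 0, "ty": 0, "tz": 0, "ax": 0, "ay": 0, "az": 0}]}}

```text
clock: 21.68
eef_pos: [560.8, -323.6, 143.4]
tcp_rot: [-3.14, -0.001, 1.574]
contact_force: [-0.1, 0.6, -0.6]
opening: 0.198
grasp_force: 29.3
```

Request:
{"op": "step_arm", "data": {"moves": [{"tx": 0, "ty": 0, "tz": 0.1, "ax": 0, "ay": 0, "az": 0}, {"tx": 0, "ty": 0, "tz": 0.08, "ax": 0, "ay": 0, "az": 0}, {"tx": 0, "ty": 0, "tz": 0.05, "ax": 0, "ay": 0, "az": 0}, {"tx": 0, "ty": 0, "tz": 0, "ax": 0, "ay": 0, "az": 0}]}}

```text
clock: 22.18
eef_pos: [561.2, -323.9, 138.5]
tcp_rot: [-3.142, -0.0, 1.574]
contact_force: [-0.3, -0.5, -0.7]
opening: 0.201
grasp_force: 29.3
```

Request:
{"op": "step_arm", "data": {"moves": [{"tx": 0, "ty": 0, "tz": 0.03, "ax": 0, "ay": 0, "az": 0}, {"tx": 0, "ty": 0, "tz": 0.02, "ax": 0, "ay": 0, "az": 0}, {"tx": 0, "ty": 0, "tz": 0, "ax": 0, "ay": 0, "az": 0}]}}

```text
clock: 22.55
eef_pos: [561.6, -324.1, 138.0]
tcp_rot: [3.141, 0.0, 1.574]
contact_force: [-0.5, 0.7, 4.9]
opening: 0.2
grasp_force: 29.9
```

Request:
{"op": "step_arm", "data": {"moves": [{"tx": 0, "ty": 0, "tz": 0.03, "ax": 0, "ay": 0, "az": 0}, {"tx": 0, "ty": 0, "tz": 0.01, "ax": 0, "ay": 0, "az": 0}, {"tx": 0, "ty": 0, "tz": 0, "ax": 0, "ay": 0, "az": 0}]}}

```text
clock: 22.92
eef_pos: [561.9, -324.3, 137.9]
tcp_rot: [3.14, 0.001, 1.574]
contact_force: [-1.5, 0.5, 11.7]
opening: 0.196
grasp_force: 30.7
```

Request:
{"op": "step_arm", "data": {"moves": [{"tx": 0, "ty": 0, "tz": -0.03, "ax": 0, "ay": 0, "az": 0}, {"tx": 0, "ty": 0, "tz": 0, "ax": 0, "ay": 0, "az": 0}, {"tx": 0, "ty": 0, "tz": -0.4, "ax": 0, "ay": 0, "az": 0}, {"tx": 0, "ty": 0, "tz": -0.8, "ax": 0, "ay": 0, "az": 0}, {"tx": 0, "ty": 0, "tz": -0.9, "ax": 0, "ay": 0, "az": 0}], "gripper": 0.5}}

```text
clock: 23.55
eef_pos: [561.4, -324.0, 191.2]
tcp_rot: [3.141, 0.0, 1.574]
contact_force: [0.4, 0.3, 0.1]
opening: 0.5
grasp_force: 0.0
```

Request:
{"op": "step_arm", "data": {"moves": [{"tx": 0, "ty": 0, "tz": -0.8, "ax": 0, "ay": 0, "az": 0}, {"tx": 0.9, "ty": 0.11, "tz": -0.7, "ax": 0, "ay": 0, "az": 0}, {"tx": 0.96, "ty": 0.11, "tz": 0, "ax": 0, "ay": 0, "az": 0}, {"tx": 0.96, "ty": 0.11, "tz": 0, "ax": 0, "ay": 0, "az": 0}, {"tx": 0.96, "ty": 0.11, "tz": 0, "ax": 0, "ay": 0, "az": 0}]}}

```text
clock: 24.18
eef_pos: [571.6, -226.9, 226.2]
tcp_rot: [-3.14, -0.001, 1.575]
contact_force: [-0.2, -0.1, -0.2]
opening: 0.498
grasp_force: 0.0
```

Request:
{"op": "step_arm", "data": {"moves": [{"tx": 0.96, "ty": 0.11, "tz": 0, "ax": 0, "ay": 0, "az": 0}, {"tx": 0.96, "ty": 0.11, "tz": 0, "ax": 0, "ay": 0, "az": 0}, {"tx": 0.96, "ty": 0.11, "tz": 0, "ax": 0, "ay": 0, "az": 0}, {"tx": 0.96, "ty": 0.11, "tz": 0, "ax": 0, "ay": 0, "az": 0}, {"tx": 0.96, "ty": 0.11, "tz": 0, "ax": 0, "ay": 0, "az": 0}]}}

```text
clock: 24.8
eef_pos: [584.9, -107.1, 226.3]
tcp_rot: [-3.14, -0.0, 1.575]
contact_force: [-0.1, 0.8, 0.2]
opening: 0.499
grasp_force: 0.0
```

Request:
{"op": "step_arm", "data": {"moves": [{"tx": 0.96, "ty": 0.11, "tz": 0, "ax": 0, "ay": 0, "az": 0}, {"tx": 0.96, "ty": 0.11, "tz": 0, "ax": 0, "ay": 0, "az": 0}, {"tx": 0.96, "ty": 0.11, "tz": 0, "ax": 0, "ay": 0, "az": 0}, {"tx": 0.96, "ty": 0.11, "tz": 0, "ax": 0, "ay": 0, "az": 0}, {"tx": 0.96, "ty": 0.11, "tz": 0, "ax": 0, "ay": 0, "az": 0}]}}

```text
clock: 25.42
eef_pos: [597.9, 12.8, 226.3]
tcp_rot: [-3.14, 0.0, 1.575]
contact_force: [0.6, 0.2, -0.6]
opening: 0.502
grasp_force: 0.0
```

Request:
{"op": "step_arm", "data": {"moves": [{"tx": 0.92, "ty": 0.1, "tz": 0, "ax": 0, "ay": 0, "az": 0}, {"tx": 0.92, "ty": 0.1, "tz": 0, "ax": 0, "ay": 0, "az": 0}, {"tx": 0, "ty": 0, "tz": 0, "ax": 0, "ay": 0, "az": 0}]}}

```text
clock: 25.8
eef_pos: [602.8, 59.0, 226.3]
tcp_rot: [-3.14, -0.0, 1.577]
contact_force: [0.3, -0.5, 0.0]
opening: 0.5
grasp_force: 0.0
```

```bash
cat > look.py <<'E'
import sys
from h import *
from caps import caps
s=r.sense();print(s['clock'],s['eef_pos'].round(1),s['tcp_rot'].round(3),round(s['opening'],3),s['contact_force'].round(1))
p,d,i=grab('wrist',sys.argv[1]+'.png');f=load('wrist');np.savez('/tmp/'+sys.argv[1],**f);caps(f)
E
python3 look.py w8
```

```text
25.8 [602.8  59.  226.3] [-3.14  -0.     1.577] 0.5 [ 0.3 -0.5  0. ]
px [334. 166.] z 139.7 ctr [608.2 106.4 138.9] circ [608.2 106.5] dia 17.8
```

Request:
{"op": "step_arm", "data": {"moves": [{"tx": 0.95, "ty": 0.11, "tz": 0, "ax": 0, "ay": 0, "az": 0}, {"tx": 0.94, "ty": 0.11, "tz": 0.5, "ax": 0, "ay": 0, "az": 0}, {"tx": 0, "ty": 0, "tz": 0.9, "ax": 0, "ay": 0, "az": 0}, {"tx": 0, "ty": 0, "tz": 0.9, "ax": 0, "ay": 0, "az": 0}, {"tx": 0, "ty": 0, "tz": 0, "ax": 0, "ay": 0, "az": 0}]}}

```text
clock: 26.48
eef_pos: [607.1, 104.1, 167.0]
tcp_rot: [-3.137, 0.001, 1.574]
contact_force: [-0.2, 0.0, -0.8]
opening: 0.496
grasp_force: 0.0
```

```bash
python3 look.py w9
```

```text
26.475 [607.1 104.1 167. ] [-3.137e+00  1.000e-03  1.574e+00] 0.496 [-0.2  0.  -0.8]
px [326. 295.] z 139.5 ctr [608.2 106.9 138.8] circ [608.3 107.2] dia 18.1
```

Request:
{"op": "step_arm", "data": {"moves": [{"tx": 0.05, "ty": 0, "tz": 0.6, "ax": 0, "ay": 0, "az": 0}, {"tx": 0, "ty": 0, "tz": 0.44, "ax": 0, "ay": 0, "az": 0}, {"tx": 0, "ty": 0, "tz": 0.2, "ax": 0, "ay": 0, "az": 0}, {"tx": 0, "ty": 0, "tz": 0, "ax": 0, "ay": 0, "az": 0}, {"tx": 0, "ty": 0, "tz": 0, "ax": 0, "ay": 0, "az": 0}]}}

```text
clock: 27.15
eef_pos: [609.1, 105.3, 138.9]
tcp_rot: [3.141, -0.0, 1.574]
contact_force: [-0.1, 0.7, -0.3]
opening: 0.502
grasp_force: 0.0
```

Request:
{"op": "step_arm", "data": {"moves": [{"tx": 0, "ty": 0, "tz": 0, "ax": 0, "ay": 0, "az": 0}, {"tx": 0, "ty": 0, "tz": 0, "ax": 0, "ay": 0, "az": 0}, {"tx": 0, "ty": 0, "tz": 0, "ax": 0, "ay": 0, "az": 0}, {"tx": 0, "ty": 0, "tz": 0, "ax": 0, "ay": 0, "az": 0}], "gripper": 0}}

```text
clock: 27.65
eef_pos: [609.1, 105.4, 139.0]
tcp_rot: [3.141, -0.0, 1.574]
contact_force: [-0.3, 0.4, 5.1]
opening: 0.197
grasp_force: 29.5
```

Request:
{"op": "step_arm", "data": {"moves": [{"tx": 0, "ty": 0, "tz": -0.3, "ax": 0, "ay": 0, "az": 0}, {"tx": 0, "ty": 0, "tz": -0.6, "ax": 0, "ay": 0, "az": 0}, {"tx": 0, "ty": 0, "tz": -1, "ax": 0, "ay": 0, "az": 0}, {"tx": 0, "ty": 0, "tz": -1, "ax": 0, "ay": 0, "az": 0}, {"tx": 0, "ty": 0, "tz": -1, "ax": 0, "ay": 0, "az": 0}]}}

```text
clock: 28.28
eef_pos: [608.8, 105.3, 237.8]
tcp_rot: [3.141, -0.0, 1.574]
contact_force: [0.3, -0.3, -1.0]
opening: 0.199
grasp_force: 29.4
```

Request:
{"op": "step_arm", "data": {"moves": [{"tx": -1, "ty": -0.39, "tz": 0, "ax": 0, "ay": 0, "az": 0}, {"tx": -1, "ty": -0.39, "tz": 0, "ax": 0, "ay": 0, "az": 0}, {"tx": -1, "ty": -0.39, "tz": 0, "ax": 0, "ay": 0, "az": 0}, {"tx": -1, "ty": -0.39, "tz": 0, "ax": 0, "ay": 0, "az": 0}, {"tx": -1, "ty": -0.39, "tz": 0, "ax": 0, "ay": 0, "az": 0}]}}

```text
clock: 28.9
eef_pos: [560.2, -20.6, 237.0]
tcp_rot: [3.141, 0.0, 1.574]
contact_force: [-0.2, 0.0, -0.3]
opening: 0.195
grasp_force: 29.4
```

Request:
{"op": "step_arm", "data": {"moves": [{"tx": -1, "ty": -0.39, "tz": 0, "ax": 0, "ay": 0, "az": 0}, {"tx": -1, "ty": -0.39, "tz": 0, "ax": 0, "ay": 0, "az": 0}, {"tx": -1, "ty": -0.39, "tz": 0, "ax": 0, "ay": 0, "az": 0}, {"tx": -1, "ty": -0.39, "tz": 0, "ax": 0, "ay": 0, "az": 0}, {"tx": -1, "ty": -0.39, "tz": 0, "ax": 0, "ay": 0, "az": 0}]}}

```text
clock: 29.52
eef_pos: [511.9, -145.9, 237.0]
tcp_rot: [3.141, 0.0, 1.574]
contact_force: [0.5, 0.7, -0.1]
opening: 0.194
grasp_force: 29.4
```

Request:
{"op": "step_arm", "data": {"moves": [{"tx": -1, "ty": -0.39, "tz": 0, "ax": 0, "ay": 0, "az": 0}, {"tx": -1, "ty": -0.39, "tz": 0, "ax": 0, "ay": 0, "az": 0}, {"tx": -1, "ty": -0.39, "tz": 0, "ax": 0, "ay": 0, "az": 0}, {"tx": -1, "ty": -0.39, "tz": 0, "ax": 0, "ay": 0, "az": 0}, {"tx": -1, "ty": -0.39, "tz": 0, "ax": 0, "ay": 0, "az": 0}]}}

```text
clock: 30.15
eef_pos: [463.5, -271.1, 237.0]
tcp_rot: [3.141, 0.001, 1.574]
contact_force: [-0.1, -0.0, -1.4]
opening: 0.201
grasp_force: 29.4
```

Request:
{"op": "step_arm", "data": {"moves": [{"tx": -0.8, "ty": -0.39, "tz": 0, "ax": 0, "ay": 0, "az": 0}, {"tx": -0.8, "ty": -0.35, "tz": 0, "ax": 0, "ay": 0, "az": 0}, {"tx": 0, "ty": 0, "tz": 0, "ax": 0, "ay": 0, "az": 0}, {"tx": 0, "ty": 0, "tz": 0, "ax": 0, "ay": 0, "az": 0}]}}

```text
clock: 30.65
eef_pos: [445.6, -309.9, 236.5]
tcp_rot: [3.141, -0.0, 1.574]
contact_force: [0.5, 0.7, 0.3]
opening: 0.198
grasp_force: 29.4
```

```bash
python3 look.py w10
```

```text
30.65 [ 445.6 -309.9  236.5] [ 3.141 -0.     1.574] 0.198 [0.5 0.7 0.3]
px [321. 235.] z 147.3 ctr [ 445.1 -301.1  147.3] circ [ 444.9 -304.4] dia 17.4
px [523. 273.] z 139.4 ctr [ 560.7 -324.9  138.8] circ [ 560.2 -324.7] dia 18.4
```

Request:
{"op": "step_arm", "data": {"moves": [{"tx": -0.34, "ty": -0.15, "tz": 0, "ax": 0, "ay": 0, "az": 0}, {"tx": 0, "ty": 0, "tz": 0.8, "ax": 0, "ay": 0, "az": 0}, {"tx": 0, "ty": 0, "tz": 0.8, "ax": 0, "ay": 0, "az": 0}, {"tx": 0, "ty": 0, "tz": 0.2, "ax": 0, "ay": 0, "az": 0}, {"tx": 0, "ty": 0, "tz": 0, "ax": 0, "ay": 0, "az": 0}]}}

```text
clock: 31.32
eef_pos: [441.8, -318.8, 191.1]
tcp_rot: [-3.141, -0.0, 1.574]
contact_force: [-0.3, 0.1, 0.9]
opening: 0.199
grasp_force: 29.4
```

Request:
{"op": "step_arm", "data": {"moves": [{"tx": 0, "ty": 0, "tz": 0.2, "ax": 0, "ay": 0, "az": 0}, {"tx": 0, "ty": 0, "tz": 0.2, "ax": 0, "ay": 0, "az": 0}, {"tx": 0, "ty": 0, "tz": 0.2, "ax": 0, "ay": 0, "az": 0}, {"tx": 0, "ty": 0, "tz": 0, "ax": 0, "ay": 0, "az": 0}]}}

```text
clock: 31.82
eef_pos: [441.5, -318.6, 175.6]
tcp_rot: [-3.141, -0.0, 1.574]
contact_force: [0.0, -0.2, -0.5]
opening: 0.198
grasp_force: 29.4
```

Going in freely; 36.6 mm to the seat.

Request:
{"op": "step_arm", "data": {"moves": [{"tx": 0, "ty": 0, "tz": 0.3, "ax": 0, "ay": 0, "az": 0}, {"tx": 0, "ty": 0, "tz": 0.3, "ax": 0, "ay": 0, "az": 0}, {"tx": 0, "ty": 0, "tz": 0.3, "ax": 0, "ay": 0, "az": 0}, {"tx": 0, "ty": 0, "tz": 0.3, "ax": 0, "ay": 0, "az": 0}, {"tx": 0, "ty": 0, "tz": 0, "ax": 0, "ay": 0, "az": 0}]}}

```text
clock: 32.45
eef_pos: [441.3, -318.5, 145.3]
tcp_rot: [-3.14, -0.001, 1.574]
contact_force: [-0.5, 0.3, -0.8]
opening: 0.197
grasp_force: 29.4
```

Request:
{"op": "step_arm", "data": {"moves": [{"tx": 0, "ty": 0, "tz": 0.12, "ax": 0, "ay": 0, "az": 0}, {"tx": 0, "ty": 0, "tz": 0.08, "ax": 0, "ay": 0, "az": 0}, {"tx": 0, "ty": 0, "tz": 0.05, "ax": 0, "ay": 0, "az": 0}, {"tx": 0, "ty": 0, "tz": 0, "ax": 0, "ay": 0, "az": 0}]}}

```text
clock: 32.95
eef_pos: [441.7, -318.8, 139.8]
tcp_rot: [-3.142, 0.0, 1.574]
contact_force: [-0.3, -0.1, -0.4]
opening: 0.198
grasp_force: 29.4
```

Request:
{"op": "step_arm", "data": {"moves": [{"tx": 0, "ty": 0, "tz": 0.02, "ax": 0, "ay": 0, "az": 0}, {"tx": 0, "ty": 0, "tz": 0, "ax": 0, "ay": 0, "az": 0}]}}

```text
clock: 33.2
eef_pos: [441.7, -318.8, 139.3]
tcp_rot: [3.142, 0.0, 1.574]
contact_force: [-0.4, -0.4, -0.2]
opening: 0.195
grasp_force: 29.4
```

Request:
{"op": "step_arm", "data": {"moves": [{"tx": 0, "ty": 0, "tz": 0.02, "ax": 0, "ay": 0, "az": 0}, {"tx": 0, "ty": 0, "tz": 0.02, "ax": 0, "ay": 0, "az": 0}, {"tx": 0, "ty": 0, "tz": 0, "ax": 0, "ay": 0, "az": 0}]}}

```text
clock: 33.58
eef_pos: [442.0, -319.1, 139.0]
tcp_rot: [3.141, 0.001, 1.574]
contact_force: [-1.1, 1.2, 6.8]
opening: 0.195
grasp_force: 30.1
```

Request:
{"op": "step_arm", "data": {"moves": [{"tx": 0, "ty": 0, "tz": -0.03, "ax": 0, "ay": 0, "az": 0}, {"tx": 0, "ty": 0, "tz": 0, "ax": 0, "ay": 0, "az": 0}, {"tx": 0, "ty": 0, "tz": -0.4, "ax": 0, "ay": 0, "az": 0}, {"tx": 0, "ty": 0, "tz": -1, "ax": 0, "ay": 0, "az": 0}, {"tx": 0, "ty": 0, "tz": -1, "ax": 0, "ay": 0, "az": 0}], "gripper": 0.45}}

```text
clock: 34.2
eef_pos: [441.7, -318.7, 200.1]
tcp_rot: [-3.141, -0.0, 1.574]
contact_force: [0.6, -0.2, -1.0]
opening: 0.449
grasp_force: 0.0
```

Request:
{"op": "step_arm", "data": {"moves": [{"tx": 0, "ty": 0, "tz": -1, "ax": 0, "ay": 0, "az": 0}, {"tx": 1, "ty": 0.2, "tz": -0.7, "ax": 0, "ay": 0, "az": 0}, {"tx": 1, "ty": 0.2, "tz": 0, "ax": 0, "ay": 0, "az": 0}, {"tx": 1, "ty": 0.2, "tz": 0, "ax": 0, "ay": 0, "az": 0}, {"tx": 1, "ty": 0.2, "tz": 0, "ax": 0, "ay": 0, "az": 0}]}}

```text
clock: 34.83
eef_pos: [461.5, -217.9, 242.3]
tcp_rot: [3.141, 0.0, 1.574]
contact_force: [-0.2, -0.9, 0.3]
opening: 0.45
grasp_force: 0.0
```

Request:
{"op": "step_arm", "data": {"moves": [{"tx": 1, "ty": 0.2, "tz": 0, "ax": 0, "ay": 0, "az": 0}, {"tx": 1, "ty": 0.2, "tz": 0, "ax": 0, "ay": 0, "az": 0}, {"tx": 1, "ty": 0.2, "tz": 0, "ax": 0, "ay": 0, "az": 0}, {"tx": 1, "ty": 0.2, "tz": 0, "ax": 0, "ay": 0, "az": 0}, {"tx": 1, "ty": 0.2, "tz": 0, "ax": 0, "ay": 0, "az": 0}]}}

```text
clock: 35.45
eef_pos: [486.1, -92.8, 242.2]
tcp_rot: [3.141, 0.0, 1.574]
contact_force: [-0.2, -0.2, -0.8]
opening: 0.45
grasp_force: 0.0
```

Request:
{"op": "step_arm", "data": {"moves": [{"tx": 1, "ty": 0.2, "tz": 0, "ax": 0, "ay": 0, "az": 0}, {"tx": 1, "ty": 0.2, "tz": 0, "ax": 0, "ay": 0, "az": 0}, {"tx": 1, "ty": 0.2, "tz": 0, "ax": 0, "ay": 0, "az": 0}, {"tx": 1, "ty": 0.2, "tz": 0, "ax": 0, "ay": 0, "az": 0}, {"tx": 1, "ty": 0.2, "tz": 0, "ax": 0, "ay": 0, "az": 0}]}}

```text
clock: 36.08
eef_pos: [510.7, 32.3, 242.2]
tcp_rot: [3.141, -0.0, 1.574]
contact_force: [0.8, 0.2, -0.2]
opening: 0.448
grasp_force: 0.0
```

Request:
{"op": "step_arm", "data": {"moves": [{"tx": 1, "ty": 0.2, "tz": 0, "ax": 0, "ay": 0, "az": 0}, {"tx": 1, "ty": 0.2, "tz": 0, "ax": 0, "ay": 0, "az": 0}, {"tx": 1, "ty": 0.2, "tz": 0, "ax": 0, "ay": 0, "az": 0}, {"tx": 1, "ty": 0.2, "tz": 0, "ax": 0, "ay": 0, "az": 0}, {"tx": 1, "ty": 0.2, "tz": 0, "ax": 0, "ay": 0, "az": 0}]}}

```text
clock: 36.7
eef_pos: [535.2, 157.4, 242.2]
tcp_rot: [3.141, -0.0, 1.574]
contact_force: [0.6, 0.8, 0.1]
opening: 0.45
grasp_force: 0.0
```

Request:
{"op": "step_arm", "data": {"moves": [{"tx": 1, "ty": 0.2, "tz": 0, "ax": 0, "ay": 0, "az": 0}, {"tx": 1, "ty": 0.2, "tz": 0, "ax": 0, "ay": 0, "az": 0}, {"tx": 1, "ty": 0.2, "tz": 0, "ax": 0, "ay": 0, "az": 0}, {"tx": 1, "ty": 0.2, "tz": 0, "ax": 0, "ay": 0, "az": 0}, {"tx": 0, "ty": 0, "tz": 0, "ax": 0, "ay": 0, "az": 0}]}}

```text
clock: 37.33
eef_pos: [555.1, 258.5, 241.5]
tcp_rot: [3.141, -0.0, 1.576]
contact_force: [-0.5, -0.4, -0.4]
opening: 0.451
grasp_force: 0.0
```

```bash
python3 look.py w11
```

```text
37.325 [555.1 258.5 241.5] [ 3.141 -0.     1.576] 0.451 [-0.5 -0.4 -0.4]
px [ 52. 124.] z 129.6 ctr [409.  324.3 128.8] circ [409.8 323.9] dia 26.2
px [155. 133.] z 129.6 ctr [463.6 320.2 128.8] circ [464.2 320.2] dia 26.0
px [255. 142.] z 129.6 ctr [518.  316.2 128.8] circ [518.2 316.1] dia 25.6
px [355. 150.] z 129.7 ctr [572.5 312.  128.9] circ [572.6 311.9] dia 26.2
```

Request:
{"op": "step_arm", "data": {"moves": [{"tx": 0.72, "ty": 0.24, "tz": 0, "ax": 0, "ay": 0, "az": 0}, {"tx": 0.72, "ty": 0.24, "tz": 0.2, "ax": 0, "ay": 0, "az": 0}, {"tx": 0.71, "ty": 0.23, "tz": 0.6, "ax": 0, "ay": 0, "az": 0}, {"tx": 0, "ty": 0, "tz": 0.8, "ax": 0, "ay": 0, "az": 0}, {"tx": 0, "ty": 0, "tz": 0.8, "ax": 0, "ay": 0, "az": 0}]}}

```text
clock: 38.0
eef_pos: [571.6, 310.0, 179.2]
tcp_rot: [-3.14, 0.001, 1.575]
contact_force: [-0.0, -0.4, -0.3]
opening: 0.45
grasp_force: 0.0
```

Request:
{"op": "step_arm", "data": {"moves": [{"tx": 0, "ty": 0, "tz": 0.8, "ax": 0, "ay": 0, "az": 0}, {"tx": 0, "ty": 0, "tz": 0.8, "ax": 0, "ay": 0, "az": 0}, {"tx": 0, "ty": 0, "tz": 0.8, "ax": 0, "ay": 0, "az": 0}, {"tx": 0, "ty": 0, "tz": 0, "ax": 0, "ay": 0, "az": 0}, {"tx": 0, "ty": 0, "tz": 0, "ax": 0, "ay": 0, "az": 0}]}}

```text
clock: 38.62
eef_pos: [572.7, 310.6, 121.9]
tcp_rot: [3.141, -0.0, 1.574]
contact_force: [-0.3, -0.0, -0.3]
opening: 0.452
grasp_force: 0.0
```

Request:
{"op": "step_arm", "data": {"moves": [{"tx": 0, "ty": 0, "tz": 0, "ax": 0, "ay": 0, "az": 0}, {"tx": 0, "ty": 0, "tz": 0, "ax": 0, "ay": 0, "az": 0}, {"tx": 0, "ty": 0, "tz": 0, "ax": 0, "ay": 0, "az": 0}, {"tx": 0, "ty": 0, "tz": 0, "ax": 0, "ay": 0, "az": 0}], "gripper": 0}}

```text
clock: 39.12
eef_pos: [573.0, 310.8, 122.5]
tcp_rot: [3.14, -0.001, 1.574]
contact_force: [0.8, -0.4, 5.2]
opening: 0.294
grasp_force: 29.8
```

Request:
{"op": "step_arm", "data": {"moves": [{"tx": 0, "ty": 0, "tz": -0.3, "ax": 0, "ay": 0, "az": 0}, {"tx": 0, "ty": 0, "tz": -0.7, "ax": 0, "ay": 0, "az": 0}, {"tx": 0, "ty": 0, "tz": -1, "ax": 0, "ay": 0, "az": 0}, {"tx": 0, "ty": 0, "tz": -1, "ax": 0, "ay": 0, "az": 0}, {"tx": 0, "ty": 0, "tz": -1, "ax": 0, "ay": 0, "az": 0}]}}

```text
clock: 39.75
eef_pos: [572.3, 310.4, 223.5]
tcp_rot: [3.141, -0.0, 1.574]
contact_force: [0.5, -0.2, -0.2]
opening: 0.293
grasp_force: 29.6
```

Request:
{"op": "step_arm", "data": {"moves": [{"tx": -1, "ty": 0.06, "tz": 0, "ax": 0, "ay": 0, "az": 0}, {"tx": -1, "ty": 0.06, "tz": 0, "ax": 0, "ay": 0, "az": 0}, {"tx": -1, "ty": 0.06, "tz": 0, "ax": 0, "ay": 0, "az": 0}, {"tx": -1, "ty": 0.06, "tz": 0, "ax": 0, "ay": 0, "az": 0}, {"tx": -1, "ty": 0.06, "tz": 0, "ax": 0, "ay": 0, "az": 0}]}}

```text
clock: 40.38
eef_pos: [579.4, 182.7, 220.4]
tcp_rot: [-3.139, 0.001, 1.573]
contact_force: [0.6, -0.0, -0.4]
opening: 0.295
grasp_force: 29.6
```

Request:
{"op": "step_arm", "data": {"moves": [{"tx": -1, "ty": 0.06, "tz": 0, "ax": 0, "ay": 0, "az": 0}, {"tx": -1, "ty": 0.06, "tz": 0, "ax": 0, "ay": 0, "az": 0}, {"tx": -1, "ty": 0.06, "tz": 0, "ax": 0, "ay": 0, "az": 0}, {"tx": -1, "ty": 0.06, "tz": 0, "ax": 0, "ay": 0, "az": 0}, {"tx": -1, "ty": 0.06, "tz": 0, "ax": 0, "ay": 0, "az": 0}]}}

```text
clock: 41.0
eef_pos: [587.0, 58.0, 220.4]
tcp_rot: [-3.139, 0.0, 1.573]
contact_force: [-0.2, 0.7, -0.1]
opening: 0.292
grasp_force: 29.6
```

Request:
{"op": "step_arm", "data": {"moves": [{"tx": -1, "ty": 0.06, "tz": 0, "ax": 0, "ay": 0, "az": 0}, {"tx": -1, "ty": 0.06, "tz": 0, "ax": 0, "ay": 0, "az": 0}, {"tx": -1, "ty": 0.06, "tz": 0, "ax": 0, "ay": 0, "az": 0}, {"tx": -1, "ty": 0.06, "tz": 0, "ax": 0, "ay": 0, "az": 0}, {"tx": -0.7, "ty": 0.06, "tz": 0, "ax": 0, "ay": 0, "az": 0}]}}

```text
clock: 41.62
eef_pos: [594.8, -59.2, 220.6]
tcp_rot: [-3.14, -0.0, 1.573]
contact_force: [-0.0, -0.2, -1.4]
opening: 0.295
grasp_force: 29.6
```

Request:
{"op": "step_arm", "data": {"moves": [{"tx": 0, "ty": 0, "tz": 0.5, "ax": 0, "ay": 0, "az": 0}, {"tx": 0, "ty": 0, "tz": 0.8, "ax": 0, "ay": 0, "az": 0}, {"tx": 0, "ty": 0, "tz": 0.2, "ax": 0, "ay": 0, "az": 0}, {"tx": 0, "ty": 0, "tz": 0, "ax": 0, "ay": 0, "az": 0}, {"tx": 0, "ty": 0, "tz": 0, "ax": 0, "ay": 0, "az": 0}]}}

```text
clock: 42.25
eef_pos: [596.4, -56.7, 184.5]
tcp_rot: [3.141, 0.0, 1.575]
contact_force: [-0.2, 0.6, 0.8]
opening: 0.29
grasp_force: 29.6
```

```bash
python3 look.py w12
```

```text
42.25 [596.4 -56.7 184.5] [3.141 0.    1.575] 0.29 [-0.2  0.6  0.8]
px [321. 270.] z 147.5 ctr [595.8 -47.7 147.6] circ [595.8 -52. ] dia 18.2
```

View pics/w12.png

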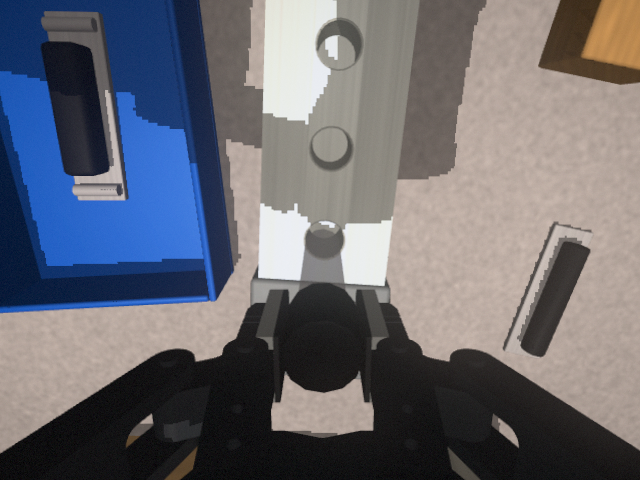

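The block holes are at (339,45), (331,148) and (324,240) px, and the tube hangs straight. I check the lowest hole's position.

```bash
python3 - <<'E'
from h import *
f=np.load('/tmp/w12.npz');print(at_z(f,[(339,45),(331,148),(324,240)],60).round(1))
E
```

```text
[[604.8  50.8  60. ]
 [601.1  -3.   60. ]
 [597.3 -58.1  60. ]]
```

Request:
{"op": "step_arm", "data": {"moves": [{"tx": -0.08, "ty": 0.03, "tz": 0.1, "ax": 0, "ay": 0, "az": 0}, {"tx": 0, "ty": 0, "tz": 0.2, "ax": 0, "ay": 0, "az": 0}, {"tx": 0, "ty": 0, "tz": 0.2, "ax": 0, "ay": 0, "az": 0}, {"tx": 0, "ty": 0, "tz": 0.2, "ax": 0, "ay": 0, "az": 0}, {"tx": 0, "ty": 0, "tz": 0, "ax": 0, "ay": 0, "az": 0}]}}

```text
clock: 42.92
eef_pos: [596.5, -59.0, 165.9]
tcp_rot: [-3.141, -0.0, 1.574]
contact_force: [-0.2, -0.3, -0.5]
opening: 0.293
grasp_force: 29.6
```

Request:
{"op": "step_arm", "data": {"moves": [{"tx": 0, "ty": 0.02, "tz": 0.2, "ax": 0, "ay": 0, "az": 0}, {"tx": 0, "ty": 0, "tz": 0.3, "ax": 0, "ay": 0, "az": 0}, {"tx": 0, "ty": 0, "tz": 0.3, "ax": 0, "ay": 0, "az": 0}, {"tx": 0, "ty": 0, "tz": 0.3, "ax": 0, "ay": 0, "az": 0}, {"tx": 0, "ty": 0, "tz": 0, "ax": 0, "ay": 0, "az": 0}]}}

```text
clock: 43.55
eef_pos: [596.9, -59.0, 138.2]
tcp_rot: [-3.14, -0.0, 1.574]
contact_force: [0.4, 0.2, -0.9]
opening: 0.295
grasp_force: 29.6
```

Request:
{"op": "step_arm", "data": {"moves": [{"tx": 0, "ty": 0, "tz": 0.3, "ax": 0, "ay": 0, "az": 0}, {"tx": 0, "ty": 0, "tz": 0.18, "ax": 0, "ay": 0, "az": 0}, {"tx": 0, "ty": 0, "tz": 0.08, "ax": 0, "ay": 0, "az": 0}, {"tx": 0, "ty": 0, "tz": 0.04, "ax": 0, "ay": 0, "az": 0}, {"tx": 0, "ty": 0, "tz": 0, "ax": 0, "ay": 0, "az": 0}]}}

```text
clock: 44.18
eef_pos: [597.4, -59.0, 124.1]
tcp_rot: [3.141, 0.0, 1.574]
contact_force: [0.2, 0.4, -1.8]
opening: 0.295
grasp_force: 29.6
```

Request:
{"op": "step_arm", "data": {"moves": [{"tx": 0, "ty": 0, "tz": 0.05, "ax": 0, "ay": 0, "az": 0}, {"tx": 0, "ty": 0, "tz": 0.03, "ax": 0, "ay": 0, "az": 0}, {"tx": 0, "ty": 0, "tz": 0, "ax": 0, "ay": 0, "az": 0}]}}

```text
clock: 44.55
eef_pos: [597.6, -59.0, 122.5]
tcp_rot: [3.141, 0.0, 1.574]
contact_force: [-1.3, 0.3, 5.1]
opening: 0.3
grasp_force: 30.0
```

Request:
{"op": "step_arm", "data": {"moves": [{"tx": 0, "ty": 0, "tz": -0.03, "ax": 0, "ay": 0, "az": 0}, {"tx": 0, "ty": 0, "tz": 0, "ax": 0, "ay": 0, "az": 0}, {"tx": 0, "ty": 0, "tz": -0.4, "ax": 0, "ay": 0, "az": 0}, {"tx": 0, "ty": 0, "tz": -1, "ax": 0, "ay": 0, "az": 0}, {"tx": 0, "ty": 0, "tz": -1, "ax": 0, "ay": 0, "az": 0}], "gripper": 0.45}}

```text
clock: 45.18
eef_pos: [597.3, -59.0, 183.9]
tcp_rot: [-3.141, -0.0, 1.574]
contact_force: [-0.1, 0.1, -0.4]
opening: 0.45
grasp_force: 0.0
```

Request:
{"op": "step_arm", "data": {"moves": [{"tx": 0, "ty": 0, "tz": -1, "ax": 0, "ay": 0, "az": 0}, {"tx": 1, "ty": -0.2, "tz": -0.7, "ax": 0, "ay": 0, "az": 0}, {"tx": 1, "ty": -0.21, "tz": 0, "ax": 0, "ay": 0, "az": 0}, {"tx": 1, "ty": -0.21, "tz": 0, "ax": 0, "ay": 0, "az": 0}, {"tx": 1, "ty": -0.21, "tz": 0, "ax": 0, "ay": 0, "az": 0}]}}

```text
clock: 45.8
eef_pos: [576.1, 41.7, 226.1]
tcp_rot: [3.141, -0.0, 1.574]
contact_force: [0.0, -0.9, 0.2]
opening: 0.45
grasp_force: 0.0
```

Request:
{"op": "step_arm", "data": {"moves": [{"tx": 1, "ty": -0.21, "tz": 0, "ax": 0, "ay": 0, "az": 0}, {"tx": 1, "ty": -0.21, "tz": 0, "ax": 0, "ay": 0, "az": 0}, {"tx": 1, "ty": -0.21, "tz": 0, "ax": 0, "ay": 0, "az": 0}, {"tx": 1, "ty": -0.21, "tz": 0, "ax": 0, "ay": 0, "az": 0}, {"tx": 1, "ty": -0.21, "tz": 0, "ax": 0, "ay": 0, "az": 0}]}}

```text
clock: 46.42
eef_pos: [549.4, 166.7, 226.0]
tcp_rot: [3.141, -0.0, 1.574]
contact_force: [-0.1, 0.0, -0.0]
opening: 0.45
grasp_force: 0.0
```

Request:
{"op": "step_arm", "data": {"moves": [{"tx": 1, "ty": -0.21, "tz": 0, "ax": 0, "ay": 0, "az": 0}, {"tx": 1, "ty": -0.21, "tz": 0, "ax": 0, "ay": 0, "az": 0}, {"tx": 1, "ty": -0.21, "tz": 0, "ax": 0, "ay": 0, "az": 0}, {"tx": 1, "ty": -0.21, "tz": 0, "ax": 0, "ay": 0, "az": 0}, {"tx": 1, "ty": -0.21, "tz": 0, "ax": 0, "ay": 0, "az": 0}]}}

```text
clock: 47.05
eef_pos: [522.8, 291.6, 226.0]
tcp_rot: [3.141, -0.0, 1.574]
contact_force: [0.0, 0.4, 0.2]
opening: 0.449
grasp_force: 0.0
```

Request:
{"op": "step_arm", "data": {"moves": [{"tx": 1, "ty": -0.21, "tz": 0, "ax": 0, "ay": 0, "az": 0}, {"tx": 0, "ty": 0, "tz": 0.6, "ax": 0, "ay": 0, "az": 0}, {"tx": 0, "ty": 0, "tz": 0.6, "ax": 0, "ay": 0, "az": 0}, {"tx": 0, "ty": 0, "tz": 0, "ax": 0, "ay": 0, "az": 0}, {"tx": 0, "ty": 0, "tz": 0, "ax": 0, "ay": 0, "az": 0}]}}

```text
clock: 47.68
eef_pos: [517.8, 315.1, 195.2]
tcp_rot: [-3.141, 0.0, 1.573]
contact_force: [0.3, -0.6, -0.3]
opening: 0.452
grasp_force: 0.0
```

```bash
python3 look.py w13
```

```text
47.675 [517.8 315.1 195.2] [-3.141  0.     1.573] 0.452 [ 0.3 -0.6 -0.3]
px [ 92. 251.] z 129.6 ctr [409.  324.6 128.8] circ [409.9 324.8] dia 26.4
px [209. 260.] z 129.6 ctr [463.4 320.5 128.9] circ [463.7 320.6] dia 25.9
px [323. 268.] z 129.7 ctr [517.7 316.4 128.9] circ [517.6 316.8] dia 25.9
```

Request:
{"op": "step_arm", "data": {"moves": [{"tx": 0.05, "ty": 0, "tz": 0.8, "ax": 0, "ay": 0, "az": 0}, {"tx": 0, "ty": 0, "tz": 0.8, "ax": 0, "ay": 0, "az": 0}, {"tx": 0, "ty": 0, "tz": 0.8, "ax": 0, "ay": 0, "az": 0}, {"tx": 0, "ty": 0, "tz": 0.52, "ax": 0, "ay": 0, "az": 0}, {"tx": 0, "ty": 0, "tz": 0, "ax": 0, "ay": 0, "az": 0}]}}

```text
clock: 48.35
eef_pos: [517.3, 316.6, 121.7]
tcp_rot: [-3.14, 0.001, 1.574]
contact_force: [-0.2, 1.0, 0.4]
opening: 0.449
grasp_force: 0.0
```

Request:
{"op": "step_arm", "data": {"moves": [{"tx": 0, "ty": 0, "tz": 0, "ax": 0, "ay": 0, "az": 0}, {"tx": 0, "ty": 0, "tz": 0, "ax": 0, "ay": 0, "az": 0}, {"tx": 0, "ty": 0, "tz": 0, "ax": 0, "ay": 0, "az": 0}, {"tx": 0, "ty": 0, "tz": 0, "ax": 0, "ay": 0, "az": 0}], "gripper": 0}}

```text
clock: 48.85
eef_pos: [518.0, 317.2, 122.9]
tcp_rot: [3.141, -0.001, 1.574]
contact_force: [0.3, -0.6, 5.8]
opening: 0.293
grasp_force: 29.8
```

Request:
{"op": "step_arm", "data": {"moves": [{"tx": 0, "ty": 0, "tz": -0.3, "ax": 0, "ay": 0, "az": 0}, {"tx": 0, "ty": 0, "tz": -0.7, "ax": 0, "ay": 0, "az": 0}, {"tx": 0, "ty": 0, "tz": -1, "ax": 0, "ay": 0, "az": 0}, {"tx": 0, "ty": 0, "tz": -1, "ax": 0, "ay": 0, "az": 0}, {"tx": 0, "ty": 0, "tz": -1, "ax": 0, "ay": 0, "az": 0}]}}

```text
clock: 49.48
eef_pos: [517.6, 317.0, 224.3]
tcp_rot: [3.141, -0.0, 1.574]
contact_force: [-0.3, 0.5, -0.6]
opening: 0.291
grasp_force: 29.6
```

Request:
{"op": "step_arm", "data": {"moves": [{"tx": -1, "ty": 0.25, "tz": 0, "ax": 0, "ay": 0, "az": 0}, {"tx": -1, "ty": 0.25, "tz": 0, "ax": 0, "ay": 0, "az": 0}, {"tx": -1, "ty": 0.25, "tz": 0, "ax": 0, "ay": 0, "az": 0}, {"tx": -1, "ty": 0.25, "tz": 0, "ax": 0, "ay": 0, "az": 0}, {"tx": -1, "ty": 0.25, "tz": 0, "ax": 0, "ay": 0, "az": 0}]}}

```text
clock: 50.1
eef_pos: [549.5, 191.4, 223.5]
tcp_rot: [3.141, -0.0, 1.574]
contact_force: [-0.2, -0.5, -0.5]
opening: 0.294
grasp_force: 29.6
```

Request:
{"op": "step_arm", "data": {"moves": [{"tx": -1, "ty": 0.25, "tz": 0, "ax": 0, "ay": 0, "az": 0}, {"tx": -1, "ty": 0.25, "tz": 0, "ax": 0, "ay": 0, "az": 0}, {"tx": -1, "ty": 0.25, "tz": 0, "ax": 0, "ay": 0, "az": 0}, {"tx": -1, "ty": 0.25, "tz": 0, "ax": 0, "ay": 0, "az": 0}, {"tx": -1, "ty": 0.25, "tz": 0, "ax": 0, "ay": 0, "az": 0}]}}

```text
clock: 50.72
eef_pos: [581.2, 66.4, 223.5]
tcp_rot: [3.141, -0.0, 1.574]
contact_force: [0.5, 0.6, -1.2]
opening: 0.293
grasp_force: 29.6
```

Request:
{"op": "step_arm", "data": {"moves": [{"tx": -1, "ty": 0.25, "tz": 0, "ax": 0, "ay": 0, "az": 0}, {"tx": -1, "ty": 0.25, "tz": 0, "ax": 0, "ay": 0, "az": 0}, {"tx": -0.77, "ty": 0.28, "tz": 0, "ax": 0, "ay": 0, "az": 0}, {"tx": 0, "ty": 0, "tz": 0.7, "ax": 0, "ay": 0, "az": 0}, {"tx": 0, "ty": 0, "tz": 0.8, "ax": 0, "ay": 0, "az": 0}]}}

```text
clock: 51.35
eef_pos: [600.5, -1.7, 184.0]
tcp_rot: [3.141, -0.0, 1.574]
contact_force: [-0.6, 0.2, -0.2]
opening: 0.298
grasp_force: 29.6
```

Request:
{"op": "step_arm", "data": {"moves": [{"tx": 0, "ty": 0, "tz": 0.2, "ax": 0, "ay": 0, "az": 0}, {"tx": 0, "ty": 0, "tz": 0, "ax": 0, "ay": 0, "az": 0}, {"tx": 0, "ty": 0, "tz": 0, "ax": 0, "ay": 0, "az": 0}]}}

```text
clock: 51.72
eef_pos: [601.0, -1.7, 180.4]
tcp_rot: [3.141, -0.0, 1.575]
contact_force: [0.5, -1.2, -0.2]
opening: 0.294
grasp_force: 29.6
```

Request:
{"op": "step_arm", "data": {"moves": [{"tx": -0.03, "ty": 0, "tz": 0.3, "ax": 0, "ay": 0, "az": 0}, {"tx": 0, "ty": 0, "tz": 0.2, "ax": 0, "ay": 0, "az": 0}, {"tx": 0, "ty": 0, "tz": 0.2, "ax": 0, "ay": 0, "az": 0}, {"tx": 0, "ty": 0, "tz": 0.2, "ax": 0, "ay": 0, "az": 0}, {"tx": 0, "ty": 0, "tz": 0, "ax": 0, "ay": 0, "az": 0}]}}

```text
clock: 52.35
eef_pos: [600.4, -2.7, 156.7]
tcp_rot: [-3.141, 0.0, 1.574]
contact_force: [-0.9, 0.1, -0.6]
opening: 0.295
grasp_force: 29.6
```

Request:
{"op": "step_arm", "data": {"moves": [{"tx": 0, "ty": 0, "tz": 0.3, "ax": 0, "ay": 0, "az": 0}, {"tx": 0, "ty": 0, "tz": 0.3, "ax": 0, "ay": 0, "az": 0}, {"tx": 0, "ty": 0, "tz": 0.3, "ax": 0, "ay": 0, "az": 0}, {"tx": 0, "ty": 0, "tz": 0.2, "ax": 0, "ay": 0, "az": 0}, {"tx": 0, "ty": 0, "tz": 0, "ax": 0, "ay": 0, "az": 0}]}}

```text
clock: 52.98
eef_pos: [600.3, -2.7, 129.2]
tcp_rot: [-3.141, -0.0, 1.574]
contact_force: [-0.1, -0.9, -0.4]
opening: 0.294
grasp_force: 29.6
```

Request:
{"op": "step_arm", "data": {"moves": [{"tx": 0, "ty": 0, "tz": 0.1, "ax": 0, "ay": 0, "az": 0}, {"tx": 0, "ty": 0, "tz": 0.08, "ax": 0, "ay": 0, "az": 0}, {"tx": 0, "ty": 0, "tz": 0.05, "ax": 0, "ay": 0, "az": 0}, {"tx": 0, "ty": 0, "tz": 0, "ax": 0, "ay": 0, "az": 0}, {"tx": 0, "ty": 0, "tz": 0, "ax": 0, "ay": 0, "az": 0}]}}

```text
clock: 53.6
eef_pos: [600.7, -2.7, 124.1]
tcp_rot: [3.141, 0.0, 1.574]
contact_force: [0.4, -0.6, -0.9]
opening: 0.298
grasp_force: 29.6
```

Request:
{"op": "step_arm", "data": {"moves": [{"tx": 0, "ty": 0, "tz": 0.05, "ax": 0, "ay": 0, "az": 0}, {"tx": 0, "ty": 0, "tz": 0.03, "ax": 0, "ay": 0, "az": 0}, {"tx": 0, "ty": 0, "tz": 0, "ax": 0, "ay": 0, "az": 0}]}}

```text
clock: 53.98
eef_pos: [601.0, -2.8, 122.9]
tcp_rot: [3.141, 0.0, 1.574]
contact_force: [-2.3, -0.5, 7.9]
opening: 0.296
grasp_force: 30.3
```

Request:
{"op": "step_arm", "data": {"moves": [{"tx": 0, "ty": 0, "tz": -0.02, "ax": 0, "ay": 0, "az": 0}, {"tx": 0, "ty": 0, "tz": 0, "ax": 0, "ay": 0, "az": 0}, {"tx": 0, "ty": 0, "tz": -0.4, "ax": 0, "ay": 0, "az": 0}, {"tx": 0, "ty": 0, "tz": -1, "ax": 0, "ay": 0, "az": 0}, {"tx": 0, "ty": 0, "tz": -1, "ax": 0, "ay": 0, "az": 0}], "gripper": 0.45}}

```text
clock: 54.6
eef_pos: [600.6, -2.7, 183.6]
tcp_rot: [-3.141, 0.0, 1.574]
contact_force: [0.4, 0.8, 0.1]
opening: 0.448
grasp_force: 0.0
```

Request:
{"op": "step_arm", "data": {"moves": [{"tx": 0, "ty": 0, "tz": -1, "ax": 0, "ay": 0, "az": 0}, {"tx": 1, "ty": -0.42, "tz": -0.7, "ax": 0, "ay": 0, "az": 0}, {"tx": 1, "ty": -0.42, "tz": 0, "ax": 0, "ay": 0, "az": 0}, {"tx": 1, "ty": -0.42, "tz": 0, "ax": 0, "ay": 0, "az": 0}, {"tx": 1, "ty": -0.42, "tz": 0, "ax": 0, "ay": 0, "az": 0}]}}

```text
clock: 55.22
eef_pos: [558.1, 97.9, 225.8]
tcp_rot: [3.141, -0.0, 1.574]
contact_force: [0.2, -0.6, -0.5]
opening: 0.453
grasp_force: 0.0
```

Request:
{"op": "step_arm", "data": {"moves": [{"tx": 1, "ty": -0.42, "tz": 0, "ax": 0, "ay": 0, "az": 0}, {"tx": 1, "ty": -0.42, "tz": 0, "ax": 0, "ay": 0, "az": 0}, {"tx": 1, "ty": -0.42, "tz": 0, "ax": 0, "ay": 0, "az": 0}, {"tx": 1, "ty": -0.42, "tz": 0, "ax": 0, "ay": 0, "az": 0}, {"tx": 1, "ty": -0.42, "tz": 0, "ax": 0, "ay": 0, "az": 0}]}}

```text
clock: 55.85
eef_pos: [505.1, 222.8, 225.7]
tcp_rot: [3.141, -0.0, 1.574]
contact_force: [0.5, -0.1, 0.6]
opening: 0.45
grasp_force: 0.0
```

Request:
{"op": "step_arm", "data": {"moves": [{"tx": 1, "ty": -0.42, "tz": 0, "ax": 0, "ay": 0, "az": 0}, {"tx": 1, "ty": -0.42, "tz": 0, "ax": 0, "ay": 0, "az": 0}, {"tx": 1, "ty": -0.42, "tz": 0, "ax": 0, "ay": 0, "az": 0}, {"tx": 0.92, "ty": -0.4, "tz": 0, "ax": 0, "ay": 0, "az": 0}, {"tx": 0, "ty": 0, "tz": 0.6, "ax": 0, "ay": 0, "az": 0}]}}

```text
clock: 56.48
eef_pos: [463.8, 321.5, 211.1]
tcp_rot: [3.139, -0.002, 1.576]
contact_force: [-0.6, -0.0, -0.5]
opening: 0.45
grasp_force: 0.0
```

Request:
{"op": "step_arm", "data": {"moves": [{"tx": 0, "ty": 0, "tz": 0.6, "ax": 0, "ay": 0, "az": 0}, {"tx": 0, "ty": 0, "tz": 0, "ax": 0, "ay": 0, "az": 0}, {"tx": 0, "ty": 0, "tz": 0, "ax": 0, "ay": 0, "az": 0}]}}

```text
clock: 56.85
eef_pos: [463.9, 319.2, 194.9]
tcp_rot: [-3.141, 0.0, 1.573]
contact_force: [-0.4, -1.0, 0.4]
opening: 0.451
grasp_force: 0.0
```

```bash
python3 look.py w14
```

```text
56.85 [463.9 319.2 194.9] [-3.141  0.     1.573] 0.451 [-0.4 -1.   0.4]
px [207. 260.] z 129.7 ctr [408.5 324.7 128.9] circ [408.8 324.8] dia 25.7
px [321. 268.] z 129.7 ctr [462.8 320.5 128.9] circ [463.  320.7] dia 25.9
```

Request:
{"op": "step_arm", "data": {"moves": [{"tx": 0.03, "ty": -0.03, "tz": 0.8, "ax": 0, "ay": 0, "az": 0}, {"tx": 0, "ty": 0, "tz": 0.8, "ax": 0, "ay": 0, "az": 0}, {"tx": 0, "ty": 0, "tz": 0.8, "ax": 0, "ay": 0, "az": 0}, {"tx": 0, "ty": 0, "tz": 0.52, "ax": 0, "ay": 0, "az": 0}, {"tx": 0, "ty": 0, "tz": 0, "ax": 0, "ay": 0, "az": 0}]}}

```text
clock: 57.52
eef_pos: [462.6, 320.2, 121.5]
tcp_rot: [-3.141, 0.001, 1.574]
contact_force: [-0.1, 0.9, 0.3]
opening: 0.448
grasp_force: 0.0
```

Request:
{"op": "step_arm", "data": {"moves": [{"tx": 0, "ty": 0, "tz": 0, "ax": 0, "ay": 0, "az": 0}, {"tx": 0, "ty": 0, "tz": 0, "ax": 0, "ay": 0, "az": 0}, {"tx": 0, "ty": 0, "tz": 0, "ax": 0, "ay": 0, "az": 0}, {"tx": 0, "ty": 0, "tz": 0, "ax": 0, "ay": 0, "az": 0}], "gripper": 0}}

```text
clock: 58.02
eef_pos: [463.2, 320.8, 122.6]
tcp_rot: [3.141, -0.001, 1.574]
contact_force: [-0.0, 1.2, 4.9]
opening: 0.299
grasp_force: 29.8
```

Request:
{"op": "step_arm", "data": {"moves": [{"tx": 0, "ty": 0, "tz": -0.3, "ax": 0, "ay": 0, "az": 0}, {"tx": 0, "ty": 0, "tz": -0.7, "ax": 0, "ay": 0, "az": 0}, {"tx": 0, "ty": 0, "tz": -1, "ax": 0, "ay": 0, "az": 0}, {"tx": 0, "ty": 0, "tz": -1, "ax": 0, "ay": 0, "az": 0}, {"tx": 0, "ty": 0, "tz": -1, "ax": 0, "ay": 0, "az": 0}]}}

```text
clock: 58.65
eef_pos: [462.9, 320.6, 224.1]
tcp_rot: [3.141, -0.0, 1.574]
contact_force: [1.0, 0.9, -0.1]
opening: 0.291
grasp_force: 29.6
```

Request:
{"op": "step_arm", "data": {"moves": [{"tx": -1, "ty": 0.51, "tz": 0, "ax": 0, "ay": 0, "az": 0}, {"tx": -1, "ty": 0.51, "tz": 0, "ax": 0, "ay": 0, "az": 0}, {"tx": -1, "ty": 0.51, "tz": 0, "ax": 0, "ay": 0, "az": 0}, {"tx": -1, "ty": 0.51, "tz": 0, "ax": 0, "ay": 0, "az": 0}, {"tx": -1, "ty": 0.51, "tz": 0, "ax": 0, "ay": 0, "az": 0}]}}

```text
clock: 59.28
eef_pos: [527.4, 195.0, 223.3]
tcp_rot: [3.141, -0.0, 1.574]
contact_force: [-0.2, 0.3, -0.4]
opening: 0.29
grasp_force: 29.6
```

Request:
{"op": "step_arm", "data": {"moves": [{"tx": -1, "ty": 0.51, "tz": 0, "ax": 0, "ay": 0, "az": 0}, {"tx": -1, "ty": 0.51, "tz": 0, "ax": 0, "ay": 0, "az": 0}, {"tx": -1, "ty": 0.51, "tz": 0, "ax": 0, "ay": 0, "az": 0}, {"tx": -1, "ty": 0.51, "tz": 0, "ax": 0, "ay": 0, "az": 0}, {"tx": -1, "ty": 0.51, "tz": 0, "ax": 0, "ay": 0, "az": 0}]}}

```text
clock: 59.9
eef_pos: [591.6, 70.1, 223.3]
tcp_rot: [3.141, -0.0, 1.574]
contact_force: [0.3, -0.6, -1.5]
opening: 0.292
grasp_force: 29.6
```

Request:
{"op": "step_arm", "data": {"moves": [{"tx": -0.77, "ty": 0.54, "tz": 0, "ax": 0, "ay": 0, "az": 0}, {"tx": 0, "ty": 0, "tz": 0.7, "ax": 0, "ay": 0, "az": 0}, {"tx": 0, "ty": 0, "tz": 0.8, "ax": 0, "ay": 0, "az": 0}, {"tx": 0, "ty": 0, "tz": 0.2, "ax": 0, "ay": 0, "az": 0}, {"tx": 0, "ty": 0, "tz": 0, "ax": 0, "ay": 0, "az": 0}]}}

```text
clock: 60.52
eef_pos: [604.3, 52.3, 179.1]
tcp_rot: [-3.14, -0.0, 1.575]
contact_force: [0.2, 0.4, -0.4]
opening: 0.291
grasp_force: 29.6
```

Request:
{"op": "step_arm", "data": {"moves": [{"tx": 0, "ty": 0, "tz": 0, "ax": 0, "ay": 0, "az": 0}]}}

```text
clock: 60.65
eef_pos: [605.0, 52.1, 180.1]
tcp_rot: [3.141, -0.0, 1.574]
contact_force: [0.4, -0.3, -0.6]
opening: 0.296
grasp_force: 29.6
```

Request:
{"op": "step_arm", "data": {"moves": [{"tx": -0.03, "ty": 0, "tz": 0.3, "ax": 0, "ay": 0, "az": 0}, {"tx": 0, "ty": 0, "tz": 0.2, "ax": 0, "ay": 0, "az": 0}, {"tx": 0, "ty": 0, "tz": 0.2, "ax": 0, "ay": 0, "az": 0}, {"tx": 0, "ty": 0, "tz": 0.2, "ax": 0, "ay": 0, "az": 0}, {"tx": 0, "ty": 0, "tz": 0, "ax": 0, "ay": 0, "az": 0}]}}

```text
clock: 61.28
eef_pos: [604.4, 51.0, 156.5]
tcp_rot: [-3.141, 0.0, 1.574]
contact_force: [0.7, 0.5, -1.3]
opening: 0.298
grasp_force: 29.6
```

Request:
{"op": "step_arm", "data": {"moves": [{"tx": 0, "ty": 0, "tz": 0.3, "ax": 0, "ay": 0, "az": 0}, {"tx": 0, "ty": 0, "tz": 0.3, "ax": 0, "ay": 0, "az": 0}, {"tx": 0, "ty": 0, "tz": 0.3, "ax": 0, "ay": 0, "az": 0}, {"tx": 0, "ty": 0, "tz": 0.2, "ax": 0, "ay": 0, "az": 0}, {"tx": 0, "ty": 0, "tz": 0, "ax": 0, "ay": 0, "az": 0}]}}

```text
clock: 61.9
eef_pos: [604.5, 51.0, 129.0]
tcp_rot: [-3.141, 0.0, 1.574]
contact_force: [0.8, 1.0, -1.3]
opening: 0.295
grasp_force: 29.6
```

Request:
{"op": "step_arm", "data": {"moves": [{"tx": 0, "ty": 0, "tz": 0.1, "ax": 0, "ay": 0, "az": 0}, {"tx": 0, "ty": 0, "tz": 0.08, "ax": 0, "ay": 0, "az": 0}, {"tx": 0, "ty": 0, "tz": 0.05, "ax": 0, "ay": 0, "az": 0}, {"tx": 0, "ty": 0, "tz": 0, "ax": 0, "ay": 0, "az": 0}, {"tx": 0, "ty": 0, "tz": 0, "ax": 0, "ay": 0, "az": 0}]}}

```text
clock: 62.52
eef_pos: [604.8, 51.0, 123.9]
tcp_rot: [3.141, -0.0, 1.574]
contact_force: [-0.4, -0.6, -1.1]
opening: 0.297
grasp_force: 29.6
```

Request:
{"op": "step_arm", "data": {"moves": [{"tx": 0, "ty": 0, "tz": 0.05, "ax": 0, "ay": 0, "az": 0}, {"tx": 0, "ty": 0, "tz": 0.03, "ax": 0, "ay": 0, "az": 0}, {"tx": 0, "ty": 0, "tz": 0, "ax": 0, "ay": 0, "az": 0}]}}

```text
clock: 62.9
eef_pos: [605.1, 51.1, 122.6]
tcp_rot: [3.141, -0.0, 1.574]
contact_force: [-1.8, 0.2, 7.6]
opening: 0.294
grasp_force: 30.2
```

Request:
{"op": "step_arm", "data": {"moves": [{"tx": 0, "ty": 0, "tz": -0.02, "ax": 0, "ay": 0, "az": 0}, {"tx": 0, "ty": 0, "tz": 0, "ax": 0, "ay": 0, "az": 0}, {"tx": 0, "ty": 0, "tz": -0.4, "ax": 0, "ay": 0, "az": 0}, {"tx": 0, "ty": 0, "tz": -1, "ax": 0, "ay": 0, "az": 0}, {"tx": 0, "ty": 0, "tz": -1, "ax": 0, "ay": 0, "az": 0}], "gripper": 0.45}}

```text
clock: 63.52
eef_pos: [604.7, 51.0, 183.4]
tcp_rot: [-3.141, 0.0, 1.574]
contact_force: [0.3, -0.7, 0.4]
opening: 0.452
grasp_force: 0.0
```

Request:
{"op": "step_arm", "data": {"moves": [{"tx": 0, "ty": 0, "tz": -1, "ax": 0, "ay": 0, "az": 0}, {"tx": 1, "ty": -0.71, "tz": -0.7, "ax": 0, "ay": 0, "az": 0}, {"tx": 1, "ty": -0.71, "tz": 0, "ax": 0, "ay": 0, "az": 0}, {"tx": 1, "ty": -0.71, "tz": 0, "ax": 0, "ay": 0, "az": 0}, {"tx": 1, "ty": -0.71, "tz": 0, "ax": 0, "ay": 0, "az": 0}]}}

```text
clock: 64.15
eef_pos: [532.9, 151.6, 225.5]
tcp_rot: [3.141, -0.0, 1.574]
contact_force: [-0.5, 0.2, 0.1]
opening: 0.45
grasp_force: 0.0
```

Request:
{"op": "step_arm", "data": {"moves": [{"tx": 1, "ty": -0.71, "tz": 0, "ax": 0, "ay": 0, "az": 0}, {"tx": 1, "ty": -0.71, "tz": 0, "ax": 0, "ay": 0, "az": 0}, {"tx": 1, "ty": -0.71, "tz": 0, "ax": 0, "ay": 0, "az": 0}, {"tx": 1, "ty": -0.71, "tz": 0, "ax": 0, "ay": 0, "az": 0}, {"tx": 1, "ty": -0.71, "tz": 0, "ax": 0, "ay": 0, "az": 0}]}}

```text
clock: 64.78
eef_pos: [443.7, 276.3, 225.5]
tcp_rot: [3.141, -0.0, 1.574]
contact_force: [0.5, 0.4, -0.2]
opening: 0.449
grasp_force: 0.0
```

Request:
{"op": "step_arm", "data": {"moves": [{"tx": 1, "ty": -0.71, "tz": 0, "ax": 0, "ay": 0, "az": 0}, {"tx": 0.95, "ty": -0.7, "tz": 0, "ax": 0, "ay": 0, "az": 0}, {"tx": 0, "ty": 0, "tz": 0.6, "ax": 0, "ay": 0, "az": 0}, {"tx": 0, "ty": 0, "tz": 0.6, "ax": 0, "ay": 0, "az": 0}, {"tx": 0, "ty": 0, "tz": 0, "ax": 0, "ay": 0, "az": 0}]}}

```text
clock: 65.4
eef_pos: [408.4, 322.8, 193.2]
tcp_rot: [-3.139, 0.002, 1.573]
contact_force: [-0.2, 0.5, -0.6]
opening: 0.449
grasp_force: 0.0
```

Request:
{"op": "step_arm", "data": {"moves": [{"tx": 0, "ty": 0, "tz": 0, "ax": 0, "ay": 0, "az": 0}]}}

```text
clock: 65.53
eef_pos: [409.2, 323.6, 194.7]
tcp_rot: [-3.141, 0.0, 1.573]
contact_force: [0.1, -0.3, 0.6]
opening: 0.451
grasp_force: 0.0
```

```bash
python3 look.py w15
```

```text
65.525 [409.2 323.6 194.7] [-3.141  0.     1.573] 0.451 [ 0.1 -0.3  0.6]
px [320. 269.] z 129.6 ctr [408.  324.6 128.9] circ [408.1 325. ] dia 25.9
```

Request:
{"op": "step_arm", "data": {"moves": [{"tx": 0.03, "ty": -0.04, "tz": 0.8, "ax": 0, "ay": 0, "az": 0}, {"tx": 0, "ty": 0, "tz": 0.8, "ax": 0, "ay": 0, "az": 0}, {"tx": 0, "ty": 0, "tz": 0.8, "ax": 0, "ay": 0, "az": 0}, {"tx": 0, "ty": 0, "tz": 0.52, "ax": 0, "ay": 0, "az": 0}, {"tx": 0, "ty": 0, "tz": 0, "ax": 0, "ay": 0, "az": 0}]}}

```text
clock: 66.2
eef_pos: [407.6, 324.5, 121.3]
tcp_rot: [-3.141, 0.001, 1.574]
contact_force: [-0.1, -0.5, -0.2]
opening: 0.45
grasp_force: 0.0
```

Request:
{"op": "step_arm", "data": {"moves": [{"tx": 0, "ty": 0, "tz": 0, "ax": 0, "ay": 0, "az": 0}, {"tx": 0, "ty": 0, "tz": 0, "ax": 0, "ay": 0, "az": 0}, {"tx": 0, "ty": 0, "tz": 0, "ax": 0, "ay": 0, "az": 0}, {"tx": 0, "ty": 0, "tz": 0, "ax": 0, "ay": 0, "az": 0}], "gripper": 0}}

```text
clock: 66.7
eef_pos: [408.1, 325.2, 122.3]
tcp_rot: [3.141, -0.001, 1.574]
contact_force: [-0.3, -0.1, 4.4]
opening: 0.294
grasp_force: 29.8
```

Request:
{"op": "step_arm", "data": {"moves": [{"tx": 0, "ty": 0, "tz": -0.3, "ax": 0, "ay": 0, "az": 0}, {"tx": 0, "ty": 0, "tz": -0.7, "ax": 0, "ay": 0, "az": 0}, {"tx": 0, "ty": 0, "tz": -1, "ax": 0, "ay": 0, "az": 0}, {"tx": 0, "ty": 0, "tz": -1, "ax": 0, "ay": 0, "az": 0}, {"tx": 0, "ty": 0, "tz": -1, "ax": 0, "ay": 0, "az": 0}]}}

```text
clock: 67.32
eef_pos: [407.6, 324.7, 222.9]
tcp_rot: [-3.141, 0.0, 1.574]
contact_force: [0.3, 0.0, -0.6]
opening: 0.293
grasp_force: 29.6
```

Request:
{"op": "step_arm", "data": {"moves": [{"tx": -0.97, "ty": 0.89, "tz": 0, "ax": 0, "ay": 0, "az": 0}, {"tx": -0.97, "ty": 0.89, "tz": 0, "ax": 0, "ay": 0, "az": 0}, {"tx": -0.97, "ty": 0.89, "tz": 0, "ax": 0, "ay": 0, "az": 0}, {"tx": -0.97, "ty": 0.89, "tz": 0, "ax": 0, "ay": 0, "az": 0}, {"tx": -0.97, "ty": 0.89, "tz": 0, "ax": 0, "ay": 0, "az": 0}]}}

```text
clock: 67.95
eef_pos: [519.9, 203.1, 222.1]
tcp_rot: [-3.141, 0.0, 1.574]
contact_force: [0.2, -0.1, 0.0]
opening: 0.296
grasp_force: 29.6
```

Request:
{"op": "step_arm", "data": {"moves": [{"tx": -0.97, "ty": 0.89, "tz": 0, "ax": 0, "ay": 0, "az": 0}, {"tx": -0.97, "ty": 0.89, "tz": 0, "ax": 0, "ay": 0, "az": 0}, {"tx": -0.97, "ty": 0.89, "tz": 0, "ax": 0, "ay": 0, "az": 0}, {"tx": -0.97, "ty": 0.88, "tz": 0, "ax": 0, "ay": 0, "az": 0}, {"tx": 0, "ty": 0, "tz": 0.7, "ax": 0, "ay": 0, "az": 0}]}}

```text
clock: 68.58
eef_pos: [610.6, 105.9, 205.3]
tcp_rot: [3.138, -0.0, 1.572]
contact_force: [0.5, 1.5, -1.0]
opening: 0.297
grasp_force: 29.6
```

Request:
{"op": "step_arm", "data": {"moves": [{"tx": 0, "ty": 0, "tz": 0.8, "ax": 0, "ay": 0, "az": 0}, {"tx": 0, "ty": 0, "tz": 0.2, "ax": 0, "ay": 0, "az": 0}, {"tx": 0, "ty": 0, "tz": 0, "ax": 0, "ay": 0, "az": 0}, {"tx": 0, "ty": 0, "tz": 0, "ax": 0, "ay": 0, "az": 0}]}}

```text
clock: 69.08
eef_pos: [608.7, 107.7, 180.0]
tcp_rot: [3.141, -0.0, 1.575]
contact_force: [0.3, -0.2, -0.5]
opening: 0.296
grasp_force: 29.6
```

```bash
python3 look.py w16; python3 - <<'E'
from h import *
f=load('wrist');print(proj(f,[(608.5,106.2,60)]))
cv2.imwrite('pics/w16c.png',cv2.resize(f['p'][150:330,230:430,::-1],None,fx=3,fy=3))
E
```

```text
69.075 [608.7 107.7 180. ] [ 3.141 -0.     1.575] 0.296 [ 0.3 -0.2 -0.5]
px [322. 277.] z 147.2 ctr [608.3 115.3 147.2] circ [608.5 112.6] dia 17.0
px [312. 404.] z 129.6 ctr [604.   46.3 128.9] circ [604.8  51.3] dia 25.8
[[322.0546336  242.33356681]]
```

View pics/w16c.png

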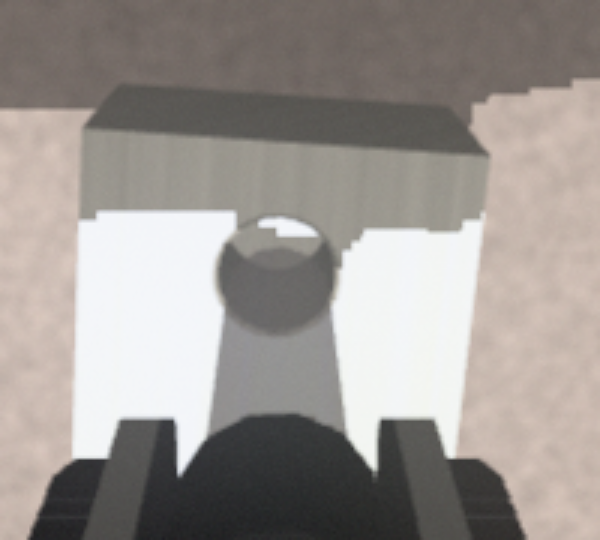

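The hole centre is at full-image (322,242), which matches the predicted (608.5,106.3). Now I insert the tube.

Request:
{"op": "step_arm", "data": {"moves": [{"tx": -0.05, "ty": 0, "tz": 0.3, "ax": 0, "ay": 0, "az": 0}, {"tx": 0, "ty": 0, "tz": 0.2, "ax": 0, "ay": 0, "az": 0}, {"tx": 0, "ty": 0, "tz": 0.2, "ax": 0, "ay": 0, "az": 0}, {"tx": 0, "ty": 0, "tz": 0.2, "ax": 0, "ay": 0, "az": 0}, {"tx": 0, "ty": 0, "tz": 0, "ax": 0, "ay": 0, "az": 0}]}}

```text
clock: 69.75
eef_pos: [608.2, 106.0, 156.2]
tcp_rot: [-3.141, 0.0, 1.574]
contact_force: [-0.0, 0.5, -0.8]
opening: 0.299
grasp_force: 29.6
```

Request:
{"op": "step_arm", "data": {"moves": [{"tx": 0, "ty": 0, "tz": 0.3, "ax": 0, "ay": 0, "az": 0}, {"tx": 0, "ty": 0, "tz": 0.3, "ax": 0, "ay": 0, "az": 0}, {"tx": 0, "ty": 0, "tz": 0.3, "ax": 0, "ay": 0, "az": 0}, {"tx": 0, "ty": 0, "tz": 0.2, "ax": 0, "ay": 0, "az": 0}, {"tx": 0, "ty": 0, "tz": 0, "ax": 0, "ay": 0, "az": 0}]}}

```text
clock: 70.38
eef_pos: [608.2, 106.0, 128.7]
tcp_rot: [-3.141, 0.0, 1.574]
contact_force: [-0.3, 0.2, -0.6]
opening: 0.296
grasp_force: 29.6
```

Request:
{"op": "step_arm", "data": {"moves": [{"tx": 0, "ty": 0, "tz": 0.1, "ax": 0, "ay": 0, "az": 0}, {"tx": 0, "ty": 0, "tz": 0.08, "ax": 0, "ay": 0, "az": 0}, {"tx": 0, "ty": 0, "tz": 0.05, "ax": 0, "ay": 0, "az": 0}, {"tx": 0, "ty": 0, "tz": 0, "ax": 0, "ay": 0, "az": 0}, {"tx": 0, "ty": 0, "tz": 0, "ax": 0, "ay": 0, "az": 0}]}}

```text
clock: 71.0
eef_pos: [608.6, 106.1, 123.6]
tcp_rot: [3.141, -0.0, 1.574]
contact_force: [-0.2, 0.6, -0.5]
opening: 0.294
grasp_force: 29.6
```

Request:
{"op": "step_arm", "data": {"moves": [{"tx": 0, "ty": 0, "tz": 0.05, "ax": 0, "ay": 0, "az": 0}, {"tx": 0, "ty": 0, "tz": 0.02, "ax": 0, "ay": 0, "az": 0}, {"tx": 0, "ty": 0, "tz": 0, "ax": 0, "ay": 0, "az": 0}]}}

```text
clock: 71.38
eef_pos: [608.8, 106.1, 122.4]
tcp_rot: [3.141, -0.0, 1.574]
contact_force: [-0.4, -0.4, 4.9]
opening: 0.296
grasp_force: 30.1
```

Request:
{"op": "step_arm", "data": {"moves": [{"tx": 0, "ty": 0, "tz": -0.02, "ax": 0, "ay": 0, "az": 0}, {"tx": 0, "ty": 0, "tz": 0, "ax": 0, "ay": 0, "az": 0}, {"tx": 0, "ty": 0, "tz": -0.4, "ax": 0, "ay": 0, "az": 0}, {"tx": 0, "ty": 0, "tz": -1, "ax": 0, "ay": 0, "az": 0}, {"tx": 0, "ty": 0, "tz": -1, "ax": 0, "ay": 0, "az": 0}], "gripper": 0.45}}

```text
clock: 72.0
eef_pos: [608.5, 106.1, 183.4]
tcp_rot: [-3.141, 0.0, 1.574]
contact_force: [0.9, 0.0, 0.7]
opening: 0.452
grasp_force: 0.0
```

Request:
{"op": "step_arm", "data": {"moves": [{"tx": 0, "ty": 0, "tz": -1, "ax": 0, "ay": 0, "az": 0}, {"tx": -1, "ty": -0.07, "tz": -0.7, "ax": 0, "ay": 0, "az": 0}, {"tx": -1, "ty": -0.07, "tz": 0, "ax": 0, "ay": 0, "az": 0}, {"tx": -1, "ty": -0.07, "tz": 0, "ax": 0, "ay": 0, "az": 0}, {"tx": -1, "ty": -0.07, "tz": 0, "ax": 0, "ay": 0, "az": 0}], "gripper": 0}}

```text
clock: 72.62
eef_pos: [601.9, 5.3, 225.6]
tcp_rot: [3.141, -0.0, 1.574]
contact_force: [-0.6, -0.5, -0.4]
opening: -0.003
grasp_force: 0.0
```

Request:
{"op": "step_arm", "data": {"moves": [{"tx": -1, "ty": -0.07, "tz": 0, "ax": 0, "ay": 0, "az": 0}, {"tx": -1, "ty": -0.07, "tz": 0, "ax": 0, "ay": 0, "az": 0}, {"tx": -1, "ty": -0.07, "tz": 0, "ax": 0, "ay": 0, "az": 0}, {"tx": -1, "ty": -0.07, "tz": 0, "ax": 0, "ay": 0, "az": 0}, {"tx": -1, "ty": -0.07, "tz": 0, "ax": 0, "ay": 0, "az": 0}]}}

```text
clock: 73.25
eef_pos: [593.5, -119.9, 225.5]
tcp_rot: [3.141, 0.0, 1.574]
contact_force: [0.1, -0.0, -0.4]
opening: 0.002
grasp_force: 0.0
```

Request:
{"op": "step_arm", "data": {"moves": [{"tx": 0, "ty": 0, "tz": 0, "ax": 0, "ay": 0, "az": 0}, {"tx": 0, "ty": 0, "tz": 0, "ax": 0, "ay": 0, "az": 0}, {"tx": 0, "ty": 0, "tz": 0, "ax": 0, "ay": 0, "az": 0}]}}

```text
clock: 73.62
eef_pos: [593.6, -118.2, 225.0]
tcp_rot: [3.141, -0.0, 1.575]
contact_force: [0.7, 0.6, 0.2]
opening: 0.003
grasp_force: 0.0
```

```bash
python3 look.py w17; python3 - <<'E'
from h import *
from caps import caps
for n in ('scene','top'):
    grab(n,n+'9.png');print(n);caps(load(n),122,150)
    f=load(n);C=cloud(f)
    m=(C[...,2]>95)&(C[...,2]<150)&(C[...,0]>280)&(C[...,0]<650)&(abs(C[...,1])<420)
    nl,L,S,c=cv2.connectedComponentsWithStats(m.astype(np.uint8))
    for l in range(1,nl):
        if S[l,4]>25: P=C[L==l];print(S[l,4],P.mean(0).round(0),np.percentile(P[:,2],90).round(1))
E
```

```text
73.625 [ 593.6 -118.2  225. ] [ 3.141 -0.     1.575] 0.003 [0.7 0.6 0.2]
px [339.  24.] z 129.7 ctr [600.9  -5.5 128.8] circ [600.8  -4.7] dia 25.7
px [330. 139.] z 129.7 ctr [597.1 -57.9 128.8] circ [597.3 -58.1] dia 25.9
scene
px [175.  89.] z 142.7 ctr [ 605.3 -722.9  142.8] circ [ 604.2 -733.4] dia 74.3
px [184. 110.] z 147.2 ctr [ 645.3 -602.7  147.3] circ [ 690.2 -586.8] dia 42.0
px [524. 144.] z 147.4 ctr [ 56.8  21.4 147.5] circ [60.1 26.8] dia 61.4
166 [ 567. -322.  121.] 141.7
181 [602. -56. 123.] 132.1
183 [606.  -2. 123.] 132.0
192 [610.  52. 123.] 132.2
194 [614. 107. 124.] 132.1
top
px [529. 211.] z 146.6 ctr [ 611.9 -586.4  146.5] circ [ 549.7 -587.8] dia 46.1
px [584. 201.] z 147.6 ctr [ 637.  -717.9  147.5] circ [ 686.7 -732.1] dia 43.5
px [558. 209.] z 133.0 ctr [ 619.2 -660.2  132.1] circ [ 622.9 -655.1] dia 168.2
138 [607. 102. 127.] 132.5
126 [604.  47. 128.] 132.6
127 [600.  -5. 128.] 132.2
149 [ 561. -323.  122.] 140.8
156 [ 442. -317.  121.] 141.4
```

View pics/scene9.png

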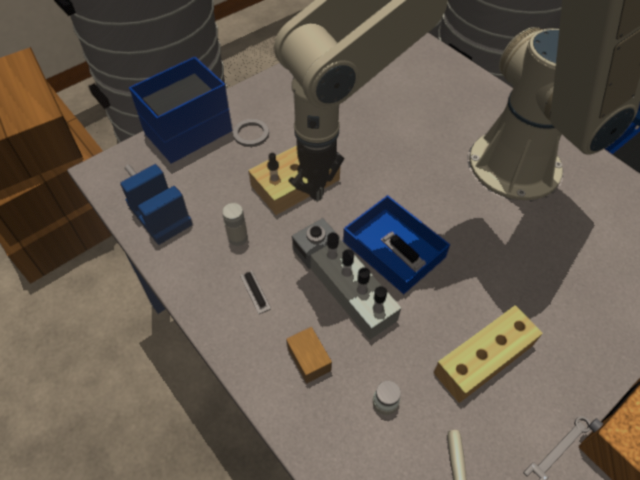

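All four samples are seated in the block, the cal tubes are in the rack, the transport rack is empty and the latch is in the bin. Next is the button.

Request:
{"op": "step_arm", "data": {"moves": [{"tx": -0.09, "ty": 0, "tz": 0.9, "ax": 0, "ay": 0, "az": 0}, {"tx": 0, "ty": 0, "tz": 0.9, "ax": 0, "ay": 0, "az": 0}, {"tx": 0, "ty": 0, "tz": 0.9, "ax": 0, "ay": 0, "az": 0}, {"tx": 0, "ty": 0, "tz": 0.9, "ax": 0, "ay": 0, "az": 0}, {"tx": 0, "ty": 0, "tz": 0.7, "ax": 0, "ay": 0, "az": 0}]}}

```text
clock: 74.4
eef_pos: [593.4, -120.9, 116.3]
tcp_rot: [-3.141, -0.0, 1.575]
contact_force: [0.6, 1.0, 0.5]
opening: -0.001
grasp_force: 0.0
```

Request:
{"op": "step_arm", "data": {"moves": [{"tx": 0, "ty": 0, "tz": 0, "ax": 0, "ay": 0, "az": 0}, {"tx": 0, "ty": 0, "tz": 0, "ax": 0, "ay": 0, "az": 0}, {"tx": 0, "ty": 0, "tz": 0.1, "ax": 0, "ay": 0, "az": 0}, {"tx": 0, "ty": 0, "tz": 0.1, "ax": 0, "ay": 0, "az": 0}, {"tx": 0, "ty": 0, "tz": 0, "ax": 0, "ay": 0, "az": 0}]}}

```text
clock: 75.03
eef_pos: [593.5, -121.3, 112.3]
tcp_rot: [3.142, -0.0, 1.574]
contact_force: [0.4, 0.3, -0.5]
opening: -0.002
grasp_force: 0.0
```

Request:
{"op": "step_arm", "data": {"moves": [{"tx": 0, "ty": 0, "tz": 0.1, "ax": 0, "ay": 0, "az": 0}, {"tx": 0, "ty": 0, "tz": 0, "ax": 0, "ay": 0, "az": 0}]}}

```text
clock: 75.28
eef_pos: [593.4, -121.2, 109.5]
tcp_rot: [-3.141, -0.0, 1.574]
contact_force: [0.1, 0.7, 0.5]
opening: 0.003
grasp_force: 0.0
```

Request:
{"op": "step_arm", "data": {"moves": [{"tx": 0, "ty": 0, "tz": 0.08, "ax": 0, "ay": 0, "az": 0}, {"tx": 0, "ty": 0, "tz": 0.08, "ax": 0, "ay": 0, "az": 0}, {"tx": 0, "ty": 0, "tz": 0, "ax": 0, "ay": 0, "az": 0}]}}

```text
clock: 75.65
eef_pos: [593.6, -121.3, 105.8]
tcp_rot: [3.141, 0.0, 1.574]
contact_force: [-0.8, -0.5, 1.9]
opening: -0.001
grasp_force: 1.0
```

Request:
{"op": "step_arm", "data": {"moves": [{"tx": 0, "ty": 0, "tz": 0.06, "ax": 0, "ay": 0, "az": 0}, {"tx": 0, "ty": 0, "tz": 0.06, "ax": 0, "ay": 0, "az": 0}, {"tx": 0, "ty": 0, "tz": 0, "ax": 0, "ay": 0, "az": 0}]}}

```text
clock: 76.03
eef_pos: [593.7, -121.3, 102.8]
tcp_rot: [3.141, 0.0, 1.574]
contact_force: [-0.2, 0.1, 4.0]
opening: -0.001
grasp_force: 1.9
```

Request:
{"op": "step_arm", "data": {"moves": [{"tx": 0, "ty": 0, "tz": 0.06, "ax": 0, "ay": 0, "az": 0}, {"tx": 0, "ty": 0, "tz": 0.02, "ax": 0, "ay": 0, "az": 0}, {"tx": 0, "ty": 0, "tz": 0, "ax": 0, "ay": 0, "az": 0}]}}

```text
clock: 76.4
eef_pos: [593.6, -121.3, 101.1]
tcp_rot: [3.141, 0.0, 1.574]
contact_force: [-1.9, 0.7, 6.1]
opening: -0.001
grasp_force: 3.3
```

Request:
{"op": "step_arm", "data": {"moves": [{"tx": 0, "ty": 0, "tz": 0.02, "ax": 0, "ay": 0, "az": 0}, {"tx": 0, "ty": 0, "tz": 0, "ax": 0, "ay": 0, "az": 0}]}}

```text
clock: 76.65
eef_pos: [593.7, -121.3, 101.0]
tcp_rot: [3.141, 0.0, 1.574]
contact_force: [-3.1, 0.6, 10.8]
opening: 0.003
grasp_force: 5.5
```

Force climbs without travel: the button has bottomed out. I press slightly more, then let go.

Request:
{"op": "step_arm", "data": {"moves": [{"tx": 0, "ty": 0, "tz": 0.02, "ax": 0, "ay": 0, "az": 0}, {"tx": 0, "ty": 0, "tz": 0, "ax": 0, "ay": 0, "az": 0}]}}

```text
clock: 76.9
eef_pos: [593.7, -121.3, 100.9]
tcp_rot: [3.141, 0.0, 1.574]
contact_force: [-4.1, 0.4, 14.8]
opening: -0.001
grasp_force: 7.6
```

Request:
{"op": "step_arm", "data": {"moves": [{"tx": 0, "ty": 0, "tz": -0.3, "ax": 0, "ay": 0, "az": 0}, {"tx": 0, "ty": 0, "tz": -0.8, "ax": 0, "ay": 0, "az": 0}, {"tx": 0, "ty": 0, "tz": -1, "ax": 0, "ay": 0, "az": 0}, {"tx": 0, "ty": 0, "tz": -1, "ax": 0, "ay": 0, "az": 0}, {"tx": 0, "ty": 0, "tz": -1, "ax": 0, "ay": 0, "az": 0}]}}

```text
clock: 77.53
eef_pos: [593.2, -121.2, 202.6]
tcp_rot: [-3.141, -0.0, 1.574]
contact_force: [-1.0, -0.6, 0.3]
opening: 0.002
grasp_force: 0.0
```

Request:
{"op": "step_arm", "data": {"moves": [{"tx": 0, "ty": 0, "tz": -1, "ax": 0, "ay": 0, "az": 0}, {"tx": 0, "ty": 0, "tz": 0, "ax": 0, "ay": 0, "az": 0}, {"tx": 0, "ty": 0, "tz": 0, "ax": 0, "ay": 0, "az": 0}]}}

```text
clock: 77.9
eef_pos: [593.0, -121.1, 226.3]
tcp_rot: [-3.14, -0.0, 1.574]
contact_force: [-0.3, -0.1, -0.8]
opening: 0.0
grasp_force: 0.0
```

```bash
python3 look.py w18; python3 - <<'E'
from h import *
f=load('wrist');C=cloud(f)
m=(abs(C[...,0]-593)<8)&(abs(C[...,1]+120.5)<8);print('button z',np.median(C[m][:,2]) if m.any() else None)
g=grab('top','t9.png');f=load('top');C=cloud(f)
m=(abs(C[...,0]-446)<70)&(abs(C[...,1]+7)<95)&(C[...,2]>14)&(C[...,2]<48);P=C[m];print('latch',m.sum(),P.mean(0))
E
```

```text
77.9 [ 593.  -121.1  226.3] [-3.14  -0.     1.574] 0.0 [-0.3 -0.1 -0.8]
px [341.  20.] z 129.7 ctr [600.8  -6.7 128.8] circ [600.9  -4.6] dia 25.5
px [332. 133.] z 129.7 ctr [597.2 -57.8 128.8] circ [597.3 -58. ] dia 25.8
button z 238.24140759149094
latch 309 [437.64109237  50.44252079  28.80072478]
```

```bash
python3 -c "
from rig import workorder
print(workorder.sign_off())"
```

```text
the job is handed in; nothing more can be done
None
```

I handed the job in at about 78 s on the robot's clock: the latch is in the blue bin, both calibration tubes are seated in the broad rack, all four sample tubes are seated in the test block, and the start button was pressed fully down last and released.

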